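# Fill the tube carrier and lock its hook keeper

## Robot

A 6-joint arm with a two-finger parallel gripper is mounted at the origin on a cart in front of the work surface, level with it; the furniture and walls round the work are solid. World frame = base frame: x ahead of the robot, y to its left, z up, the work surface at z = 0. Lengths are in m, angles in rad, forces in N, time in s.
With the tool pointing down it reaches from about 0.35 to 0.975 m from the base axis. Payload 4.9 kg.
Tool frame: the origin (TCP) lies at the very end of the fingers, on their centre line; the grasp point (between the pads) lies 19 mm behind it; x points along the fingers, z is the direction in which the jaws open and shut, and the axes are right-handed (so a half turn about x gives the same grasp; the last joint's range is limited). The gripper opens to 85 mm and grips with 20 to 120 N. Pads are 22 mm wide; open, the fingers measure 114 mm over their backs; the gripper's body (76 mm by 85 mm) begins 54 mm behind the grasp point. The pads swing forward as they close: fully open they stand 13 mm farther back than shut.
Start: joints at [-1.423, 0.053, 1.613, -0, 1.476, -0.119], TCP at [0.165, -0.603, 0.231] pointing down, gripper open.
Joint ranges: [-3.01, 3.01], [-1.01, 2.22], [0.06, 2.58], [-1.02, 4.17], [0.09, 2.62], [-3.14, 3.14]. Speed limits (rad/s): [2.57, 2.57, 3.14, 3.14, 3.14, 3.14].

## Interface

Orientations are given as a rotation vector (axis times angle).
In Python, from station import ctrl, imaging gives the robot as it stands. The module is installed in compiled form; this text tells all that it offers.
- The arm moves only by the shell command python3 -m jog 'ROWS' [FORCE]. ROWS is JSON, a list that holds one entry, the list of rows, each a list of 5 numbers: the shift along the tool's x, y, z in m, then the turn about the tool's x in rad, then the closure, from -1 (fully open) to 1 (shut). A call has 1 to 12 rows; each row is the pose to reach, as a shift and turn from the pose measured when the call began, along the tool's axes at that moment; what a row does not reach only later rows make up. A row lasts 1/10 s, in which the tool goes at most 50 mm and 8.59 degrees, less where a joint would pass 70% of its speed; a pose out of reach is approached as far as the arm can. A call with a gripper value outside its range is refused whole. The fingers move at their own pace and stop on an object; FORCE is the grip in N (left out, the last holds). Time passes only in rows, so rows that repeat a pose let the fingers close. It gives the time, the measured TCP pose, the force and the opening at its end, in the units of the state.
- ctrl.get_obs(): the state, without advancing time (a new reading comes with each control period).
- imaging.get_image(name): name is "scene" or "top"; returns a dict with "color" (384x512x3 uint8, red, green, blue), "intrinsics" (3x3 intrinsics, pixels), "R" (3x3) and "t" (3): a world point X has camera coordinates R X + t. Camera axes: x right, y down, z forward; pixel columns grow to the right and rows downward; lengths in m; the calibration is good to about 2 mm. A picture is of the moment at which its call begins. There is no depth.
- ctrl.finish_job(): hands the job in, once; it reports no verdict.
The state is a dict: "t": time; "q": joint angles; "dq": joint speeds; "effort": joint torques, N m; "tool_pos": TCP position; "tool_rot": TCP orientation; "contact_force": force on the tool from outside, world axes, zero at the start; "wrist_torque": the same for the moment, N m; "opening": finger opening in m.
Only numpy, scipy, OpenCV 4.12 (cv2) and the standard library are available. Lean on these libraries where they do the work, as an engineer would, in place of code of your own. Each camera call takes 0.05 s, during which the arm holds its last target.

## Task

Fill and lock the glass-tube carrier: lay the two spare tubes from the bench into its two empty saddles, down in both notches and centred end to end, setting them down without dropping them and leaving the three tubes already in place. Then pull up the black knob of the spring lock plunger, slide the hook keeper along towards the saddles to the next hole so that its hooks cover the tubes, and let the pin go fully home in that hole. Finish while still gripping the knob and holding the pin home (do not let go: the safety clip is fitted while you hold it), and leave the crucible, the rubber stopper and the brass nozzle where they are.

Things in the scene. Friction and masses are not known exactly. Their poses are not given: they have to be found in the camera images.
- carrier: the glass-tube carrier, fixed to the bench: dark steel base plate 150 x 292 mm, its top 10 mm above the bench, with five grey saddles in a row 42 mm apart and a steel hook keeper. Origin on the bench under the middle saddle; x along the tubes (to the robot's right), y along the row (away from the robot; the lock plunger stands at the near, -y end), z up. Place and yaw vary
- saddle_1_seat (a point): one of five identical grey saddles in an order that changes (three hold a tube at the start, two are empty); the point is where the middle of a seated tube's axis belongs, 44.5 mm above the bench; x along the tube, y along the row
- saddle_2_seat (a point): another such saddle: two notched uprights 9 mm thick, 82 mm apart along x, between them only a 6 mm high foot with two low screws on the base plate; the point is where the middle of a seated tube's axis belongs, 44.5 mm above the bench; x along the tube, y along the row
- saddle_3_seat (a point): another such saddle; notches 13 mm wide with flared tops, floors 40 mm and cheek tops about 51 mm above the bench; the point is where the middle of a seated tube's axis belongs, 44.5 mm above the bench; x along the tube, y along the row
- saddle_4_seat (a point): another such saddle; the point is where the middle of a seated tube's axis belongs, 44.5 mm above the bench; x along the tube, y along the row
- saddle_5_seat (a point): another such saddle; the point is where the middle of a seated tube's axis belongs, 44.5 mm above the bench; x along the tube, y along the row
- tube_1_mid (a point): a tube that already lies in a saddle at the start: straight whitish glass tube, 138 mm long and 9 mm thick, pinched neck, 20 g; point at its middle, on its axis (half-way up), x along the tube
- tube_2_mid (a point): a tube that already lies in a saddle at the start: straight whitish glass tube, 138 mm long and 9 mm thick, pinched neck, 20 g; point at its middle, on its axis (half-way up), x along the tube
- tube_3_mid (a point): a tube that already lies in a saddle at the start: straight whitish glass tube, 138 mm long and 9 mm thick, pinched neck, 20 g; point at its middle, on its axis (half-way up), x along the tube
- spare_1: spare tube 1, lying loose on the bench to the left of the carrier: origin at the middle of its underside, x along the tube. A fixed steel clamp block, 125 mm high, stands on the straight way from here to the carrier: carry the tube over it
- spare_1_mid (a point): middle of spare tube 1: straight whitish glass tube, 138 mm long and 9 mm thick, pinched neck, 20 g; point at its middle, on its axis (half-way up), x along the tube
- spare_2: spare tube 2, lying loose on the bench to the left of the carrier: origin at the middle of its underside, x along the tube. A fixed steel clamp block, 125 mm high, stands on the straight way from here to the carrier: carry the tube over it
- spare_2_mid (a point): middle of spare tube 2: straight whitish glass tube, 138 mm long and 9 mm thick, pinched neck, 20 g; point at its middle, on its axis (half-way up), x along the tube
- keeper (a joint): slide of the hook keeper in m: 0 at the start (open, hook tips 9 mm to the -y side of each tube axis), 0.018 in the next hole (hooks over both ends of every tube). Grows as keeper and plunger move along the carrier's +y, away from the robot. End stop 0.024, drag 1.5 N. Hooks: 56 mm either side of the middle along x, undersides 53.5 and tops 59.5 mm above the bench
- lock_plunger (a joint): lift of the spring lock plunger in m: 0 with the pin home (9 mm deep in a hole of the index bar, blocking the keeper, 1.5 mm play either way), grows upward to 0.014; from about 0.009 up the pin is clear and the knob carries the keeper along. The spring pushes it down with 3 N at 0 and 6 N at full lift; the pin's end is round
- plunger_knob: the black plunger knob: round, flaring upward from 19 mm at the foot to 27 mm across, 23.5 mm high, upright on a 17 mm barrel on the keeper's cross plate, at the start 137 mm to the carrier's -y side of the middle saddle; origin at the centre of its underside, 48.5 mm above the bench with the pin home. Moves with keeper and plunger
- knob (a point): the point to grip on the knob's axis, 14 mm above its underside, 62.5 mm above the bench with the pin home; axes as the carrier's. Within 25 mm only the cross plate (top 29 mm above the bench) and the barrel under the knob (48 mm)
- crucible: bystander: small white crucible, 50 mm across, 42 mm high, between carrier and spares; leave alone
- stopper: bystander: black rubber stopper, 29 mm across and 28 mm high, standing behind the crucible; leave alone
- nozzle: bystander: brass nozzle 18 mm across and 40 mm high, standing upright behind the carrier; leave alone

How it is judged:
On the way, in this order (a step that is already met when the one before it is completed fails the run):
1. both spare tubes lie seated in the empty saddles and are released, the keeper still open ((((x of spare_1_mid in the frame of saddle_4_seat between -0.01 and 0.01 m and y of spare_1_mid in the frame of saddle_4_seat between -0.0035 and 0.0035 m and z of spare_1_mid in the frame of saddle_4_seat between -0.003 and 0.0025 m and angle between the x axis of spare_1_mid and the x axis of saddle_4_seat, either way round below 0.06 rad) and (x of spare_2_mid in the frame of saddle_5_seat between -0.01 and 0.01 m and y of spare_2_mid in the frame of saddle_5_seat between -0.0035 and 0.0035 m and z of spare_2_mid in the frame of saddle_5_seat between -0.003 and 0.0025 m and angle between the x axis of spare_2_mid and the x axis of saddle_5_seat, either way round below 0.06 rad)) or ((x of spare_1_mid in the frame of saddle_5_seat between -0.01 and 0.01 m and y of spare_1_mid in the frame of saddle_5_seat between -0.0035 and 0.0035 m and z of spare_1_mid in the frame of saddle_5_seat between -0.003 and 0.0025 m and angle between the x axis of spare_1_mid and the x axis of saddle_5_seat, either way round below 0.06 rad) and (x of spare_2_mid in the frame of saddle_4_seat between -0.01 and 0.01 m and y of spare_2_mid in the frame of saddle_4_seat between -0.0035 and 0.0035 m and z of spare_2_mid in the frame of saddle_4_seat between -0.003 and 0.0025 m and angle between the x axis of spare_2_mid and the x axis of saddle_4_seat, either way round below 0.06 rad))) and contact force between the fingers and spare_1 below 0.05 N and contact force between the fingers and spare_2 below 0.05 N and value of joint keeper below 0.004 m), for 0.2 s.
2. the plunger is pulled up so that its pin is clear of the index bar, the keeper not yet at the next hole (value of joint lock_plunger above 0.0085 m and value of joint keeper below 0.012 m), for 0.05 s.
At the end, for the whole second after the job is handed in: All five saddles hold a tube (within 10 mm endwise, 3.5 mm sideways, 2.5 mm in height, 0.06 rad); the spares are out of the fingers; keeper at the next hole (0.0145 to 0.0215 m) and pin home (lift under 0.0025 m); the fingers hold the knob with over 1.5 N ((((x of spare_1_mid in the frame of saddle_4_seat between -0.01 and 0.01 m and y of spare_1_mid in the frame of saddle_4_seat between -0.0035 and 0.0035 m and z of spare_1_mid in the frame of saddle_4_seat between -0.003 and 0.0025 m and angle between the x axis of spare_1_mid and the x axis of saddle_4_seat, either way round below 0.06 rad) and (x of spare_2_mid in the frame of saddle_5_seat between -0.01 and 0.01 m and y of spare_2_mid in the frame of saddle_5_seat between -0.0035 and 0.0035 m and z of spare_2_mid in the frame of saddle_5_seat between -0.003 and 0.0025 m and angle between the x axis of spare_2_mid and the x axis of saddle_5_seat, either way round below 0.06 rad)) or ((x of spare_1_mid in the frame of saddle_5_seat between -0.01 and 0.01 m and y of spare_1_mid in the frame of saddle_5_seat between -0.0035 and 0.0035 m and z of spare_1_mid in the frame of saddle_5_seat between -0.003 and 0.0025 m and angle between the x axis of spare_1_mid and the x axis of saddle_5_seat, either way round below 0.06 rad) and (x of spare_2_mid in the frame of saddle_4_seat between -0.01 and 0.01 m and y of spare_2_mid in the frame of saddle_4_seat between -0.0035 and 0.0035 m and z of spare_2_mid in the frame of saddle_4_seat between -0.003 and 0.0025 m and angle between the x axis of spare_2_mid and the x axis of saddle_4_seat, either way round below 0.06 rad))) and x of tube_1_mid in the frame of saddle_1_seat between -0.01 and 0.01 m and y of tube_1_mid in the frame of saddle_1_seat between -0.0035 and 0.0035 m and z of tube_1_mid in the frame of saddle_1_seat between -0.003 and 0.0025 m and angle between the x axis of tube_1_mid and the x axis of saddle_1_seat, either way round below 0.06 rad and x of tube_2_mid in the frame of saddle_2_seat between -0.01 and 0.01 m and y of tube_2_mid in the frame of saddle_2_seat between -0.0035 and 0.0035 m and z of tube_2_mid in the frame of saddle_2_seat between -0.003 and 0.0025 m and angle between the x axis of tube_2_mid and the x axis of saddle_2_seat, either way round below 0.06 rad and x of tube_3_mid in the frame of saddle_3_seat between -0.01 and 0.01 m and y of tube_3_mid in the frame of saddle_3_seat between -0.0035 and 0.0035 m and z of tube_3_mid in the frame of saddle_3_seat between -0.003 and 0.0025 m and angle between the x axis of tube_3_mid and the x axis of saddle_3_seat, either way round below 0.06 rad and contact force between the fingers and spare_1 below 0.05 N and contact force between the fingers and spare_2 below 0.05 N and value of joint keeper between 0.0145 and 0.0215 m and value of joint lock_plunger below 0.0025 m and contact force between the fingers and plunger_knob above 1.5 N); the arm keeps its last pose, push and grip.
It fails at once if a spare tube is dropped: out of the fingers with its middle more than 85 mm above the bench (height (world z) of spare_1_mid above 0.085 m and contact force between the fingers and spare_1 below 0.02 N).
It fails at once if a spare tube is dropped: out of the fingers with its middle more than 85 mm above the bench (height (world z) of spare_2_mid above 0.085 m and contact force between the fingers and spare_2 below 0.02 N).
It fails at once if a tube that was already in its saddle is moved by more than 12 mm (distance of any of tube_1_mid, tube_2_mid, tube_3_mid from where it was at the start of the episode above 0.012 m).
It fails at once if the crucible, the stopper or the nozzle is moved by more than 30 mm (distance of any of crucible, stopper, nozzle from where it was at the start of the episode above 0.03 m).
It also fails if it takes over 70 s, if anything falls off the work surface, if the arm or the gripper's body presses on something with over 40 N, if the wrist force passes 120 N, or if a joint passes its speed limit or range.

## Working session

There is one attempt and no reset: what is moved stays moved. The work goes in short steps, Python scripts to look and compute and a shell command to move; the robot and the scene stay as the last step left them, time stands still between calls to the robot, and variables do not carry over. Pictures are saved under pics/ and viewed, and the job is handed in when it is done.

```bash
mkdir -p pics; python3 - <<'E'
from station import ctrl, imaging
import cv2
o=ctrl.get_obs()
for k,v in o.items(): print(k,v)
for n in("scene","top"):
    d=imaging.get_image(n); cv2.imwrite(f"pics/{n}0.png",d["color"][:,:,::-1])
    print(n,d["intrinsics"],d["R"],d["t"])
E
```

```text
t 0.0
q [-1.42296588e+00  5.34200256e-02  1.61433159e+00 -3.06934325e-05
  1.47600041e+00 -1.19001655e-01]
dq [-0.00130781 -0.0012387   0.00041047  0.00081576  0.00027462 -0.00116236]
effort [ 1.03084225e-03 -3.93681479e+01 -3.70174527e+01 -6.69498445e-05
  7.09206535e-03 -2.36361177e-05]
tool_pos [ 0.16469415 -0.60224594  0.23000141]
tool_rot [ 1.01188547  1.32530207 -1.0094156 ]
contact_force [ 0.09867515  0.4809051  -0.60997527]
wrist_torque [-0.01499256  0.03780792  0.01208927]
opening 0.08539593730458968
scene [[494.81456172   0.         254.68539939]
 [  0.         494.81456172 192.31424326]
 [  0.           0.           1.        ]] [[-0.53881332 -0.84241272  0.00458357]
 [-0.6361684   0.40331918 -0.65774114]
 [ 0.55224086 -0.35731561 -0.7532301 ]] [0.35511383 0.44127133 0.8194572 ]
top [[468.5493175    0.         254.31043992]
 [  0.         468.5493175  188.14437267]
 [  0.           0.           1.        ]] [[-0.13885258 -0.99029627  0.00576643]
 [-0.97006373  0.13483961 -0.20197683]
 [ 0.19923936 -0.03363881 -0.97937332]] [0.07341599 0.58452022 0.95901299]
```

View pics/scene0.png

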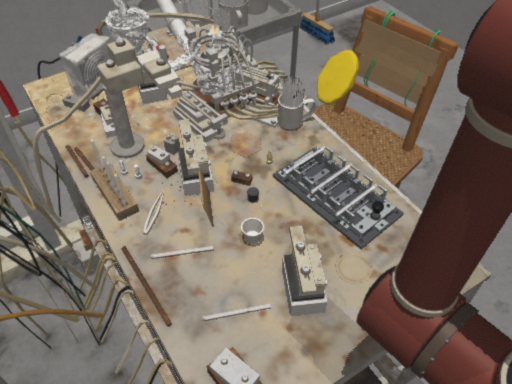

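View pics/top0.png

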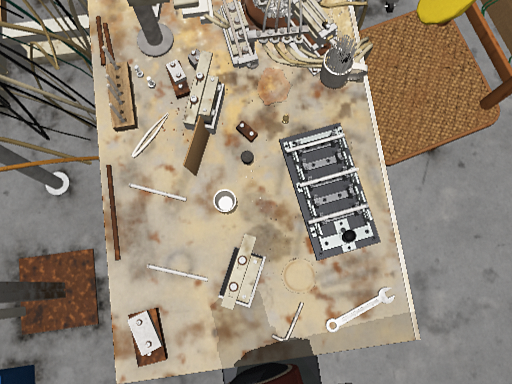

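The scene view shows the spares near (182,251) and (237,312), the crucible at (252,231), and the carrier on the right. In the top view the spares are at (157,192) and (178,272), the carrier at about (330,190), the knob at (348,236), and the clamp block at (243,270).

```bash
cat > h.py <<'E'
import numpy as np, cv2
from station import ctrl, imaging
def img(n): return imaging.get_image(n)
def ray(d,uv):
    K,R,t=d["intrinsics"],d["R"],d["t"]
    uv=np.atleast_2d(uv).astype(float)
    r=np.c_[uv,np.ones(len(uv))]@np.linalg.inv(K).T@R   # R^T r
    return -R.T@t, r
def onplane(d,uv,z):
    c,r=ray(d,uv); s=(z-c[2])/r[:,2]; return c+r*s[:,None]
def proj(d,X):
    X=np.atleast_2d(X); p=X@d["R"].T+d["t"]; p=p@d["intrinsics"].T; return p[:,:2]/p[:,2:]
def crop(d,x0,y0,x1,y1,f,name):
    c=d["color"][y0:y1,x0:x1,::-1]; cv2.imwrite("pics/"+name,cv2.resize(c,None,fx=f,fy=f,interpolation=cv2.INTER_CUBIC))
E
python3 - <<'E'
from h import *
d=img("top"); crop(d,270,110,400,270,3.75,"t1.png"); crop(d,100,160,230,300,4,"t2.png")
s=img("scene"); crop(s,265,140,410,250,5,"s1.png"); crop(s,140,230,330,330,4,"s2.png")
E
```

```text
(no output)
```

View pics/t1.png

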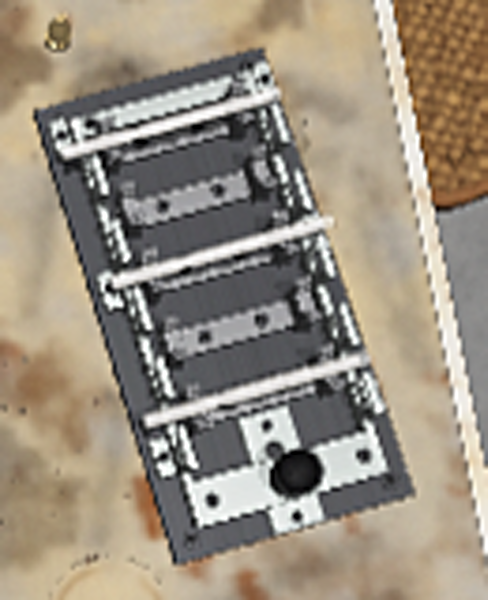

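View pics/s1.png

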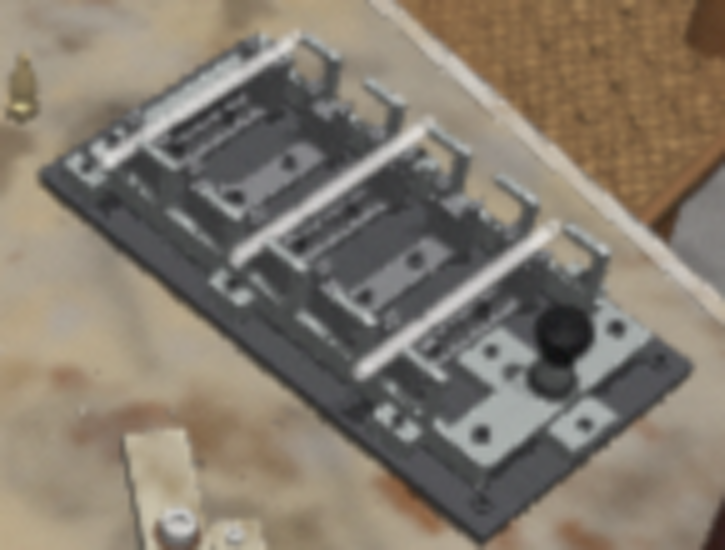

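View pics/t2.png

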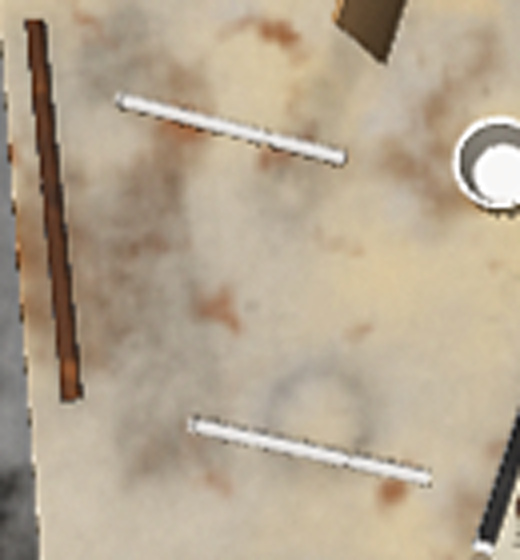

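View pics/s2.png

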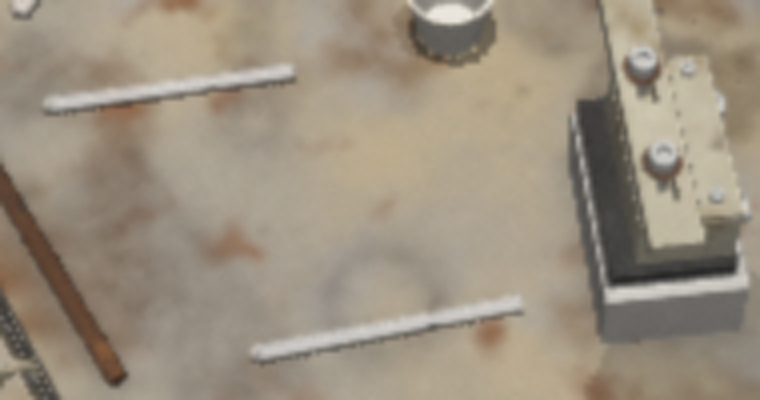

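The top crop shows tubes in saddles 1, 3 and 5 of the row, so the 2nd and 4th are empty (±42 mm). The plate corners in the crop are about (38,110), (264,50), (413,495) and (176,563), and the knob is at about (296,472). Now I'll measure.

```bash
cat > meas.py <<'E'
from h import *
def whiteblobs(d,roi,thr,sat=45):
    x0,y0,x1,y1=roi; f=4
    c=cv2.resize(d["color"][y0:y1,x0:x1],None,fx=f,fy=f,interpolation=cv2.INTER_CUBIC)
    hsv=cv2.cvtColor(c,cv2.COLOR_RGB2HSV)
    m=((hsv[...,2]>thr)&(hsv[...,1]<sat)).astype(np.uint8)
    n,l,st,ce=cv2.connectedComponentsWithStats(m)
    out=[]
    for i in range(1,n):
        if st[i,4]<400: continue
        ys,xs=np.nonzero(l==i); p=np.c_[(xs+.5)/f-.5+x0,(ys+.5)/f-.5+y0].astype(np.float32)
        r=cv2.minAreaRect(p); out.append((r,p))
    return out
def ends(p):
    m=p.mean(0); u,s,v=np.linalg.svd(p-m,full_matrices=False); a=(p-m)@v[0]
    # midline at both ends
    lo,hi=np.percentile(a,[.3,99.7]); return m+lo*v[0],m+hi*v[0]
def tubes(d,roi,z,thr,sat=45,minlen=30):
    res=[]
    for r,p in whiteblobs(d,roi,thr,sat):
        L,W=max(r[1]),min(r[1])
        if L<minlen or W>12: continue
        e=np.array(ends(p)); X=onplane(d,e,z)
        if X[0,1]<X[1,1]: X=X[::-1]   # first = left (+y)
        dv=X[1]-X[0]
        res.append((X.mean(0),np.hypot(*dv[:2]),np.degrees(np.arctan2(dv[1],dv[0])),e))
    return res
E
python3 - <<'E'
from meas import *
np.set_printoptions(precision=4,suppress=True)
T=img("top");S=img("scene")
for n,d,rs in(("top",T,(110,175,225,300)),("scene",S,(140,235,285,330))):
    for thr in(170,190): 
        for r in tubes(d,rs,.0045,thr): print(n,thr,r[0],round(r[1],4),round(r[2],2),r[3].ravel())
c=np.array([[38,110],[264,50],[413,495],[176,563]])/3.75-.5+[270,110]
X=onplane(T,c,.01);print("plate",X,X.mean(0))
print([np.linalg.norm(X[i]-X[i-1]) for i in range(4)])
c=np.array([[42,175],[262,33],[692,367],[485,545]])/5-.5+[265,140]
X=onplane(S,c,.01);print("plate S",X,X.mean(0)); print([np.linalg.norm(X[i]-X[i-1]) for i in range(4)])
for n,d,rs in(("top",T,(275,120,385,265)),("scene",S,(270,140,390,225))):
    for thr in(180,200): 
        for r in tubes(d,rs,.0445,thr): print(n,thr,r[0],round(r[1],4),round(r[2],2),r[3].ravel())
for n,d,(x0,y0,x1,y1),z in(("top",T,(335,222,362,250),.072),("scene",S,(368,198,388,217),.072)):
    f=4;g=cv2.resize(d["color"][y0:y1,x0:x1],None,fx=f,fy=f,interpolation=cv2.INTER_CUBIC).max(2)
    m=(g<45).astype(np.uint8); k,l,st,ce=cv2.connectedComponentsWithStats(m); i=1+np.argmax(st[1:,4])
    b=st[i]; print(n,"knob",ce[i]/f+[x0,y0],b[:4]/f+[x0,y0,0,0],onplane(d,(ce[i]+.5)/f-.5+[x0,y0],z))
E
```

```text
top 190 [0.6226 0.2099 0.0045] 0.1299 -112.75 [130.6297 184.4902 185.0305 198.7564]
top 190 [0.4321 0.179  0.0045] 0.1432 -112.25 [149.0308 265.4359 211.4088 281.6774]
scene 170 [0.6219 0.2121 0.0045] 0.1347 -112.53 [212.8542 246.4954 151.2212 255.2837]
scene 190 [0.6211 0.2115 0.0045] 0.1289 -112.59 [211.9687 246.8446 152.9653 255.204 ]
scene 190 [0.4334 0.185  0.0045] 0.1318 -110.26 [269.652  304.6683 204.9067 317.3637]
plate [[ 0.7073 -0.0846  0.01  ]
 [ 0.7267 -0.2309  0.01  ]
 [ 0.4402 -0.27    0.01  ]
 [ 0.4202 -0.1236  0.01  ]] [ 0.5736 -0.1773  0.01  ]
[np.float64(0.28973813639406043), np.float64(0.14758376460402825), np.float64(0.28919538218684054), np.float64(0.14781932561336433)]
plate S [[ 0.7016 -0.0808  0.01  ]
 [ 0.7245 -0.2352  0.01  ]
 [ 0.4384 -0.2676  0.01  ]
 [ 0.4135 -0.1205  0.01  ]] [ 0.5695 -0.176   0.01  ]
[np.float64(0.2907690419733087), np.float64(0.15608774813043894), np.float64(0.28784178661785104), np.float64(0.14921042059360684)]
top 180 [ 0.6397 -0.2974  0.0445] 0.1457 -3.51 [374.4299 119.5533 382.9373 181.8086]
top 180 [ 0.6802 -0.1582  0.0445] 0.1385
[... 559 characters left out ...]

top 200 [ 0.5951 -0.1732  0.0445] 0.1438 -81.87 [358.2374 168.1534 296.5893 185.6049]
top 200 [ 0.511  -0.18    0.0445] 0.1302 -81.7 [365.3377 205.3737 308.7869 221.8718]
scene 180 [ 0.5941 -0.2757  0.0445] 0.1829 -179.91 [340.1339 139.3277 389.6072 184.2125]
scene 180 [ 0.6786 -0.1718  0.0445] 0.1085 -82.19 [324.4979 146.4692 293.1143 166.4542]
scene 180 [ 0.5934 -0.1761  0.0445] 0.1343 -81.64 [350.9876 163.7926 312.156  190.8043]
scene 180 [ 0.5093 -0.1821  0.0445] 0.1342 -81.64 [376.0811 184.4616 337.0431 213.623 ]
top knob [348.8019 236.0376] [342.25 229.75  13.5   12.5 ] [[ 0.4581 -0.1897  0.072 ]]
scene knob [377.3748 206.9619] [372.25 201.25  11.    12.25] [[ 0.4529 -0.185   0.072 ]]
```

```bash
cat >> h.py <<'E'
from scipy.spatial.transform import Rotation as Rn
def goto(x,y,z,jawdeg=None):
    o=ctrl.get_obs(); R=Rn.from_rotvec(o["tool_rot"]).as_matrix()
    d=R.T@(np.array([x,y,z])-o["tool_pos"])
    s="shift %s"%np.round(d,4)
    if jawdeg is not None:
        zz=R[:,2]; yy=R[:,1]
        t=np.array([np.cos(np.radians(jawdeg)),np.sin(np.radians(jawdeg)),0])
        a=np.arctan2(-(t@yy),t@zz)  # turn about x by a: z -> z cos a - y sin a
        s+=" turn %.4f (alt %.4f) q6 %.3f"%(a,a-np.sign(a)*np.pi,o["q"][5])
    print(s)
def st():
    o=ctrl.get_obs(); R=Rn.from_rotvec(o["tool_rot"]).as_matrix()
    print("t %.2f pos %s x %s jaw %.2f f %s op %.4f"%(o["t"],np.round(o["tool_pos"],4),np.round(R[:,0],4),np.degrees(np.arctan2(R[1,2],R[0,2])),np.round(o["contact_force"],2),o["opening"]))
E
python3 - <<'E'
from h import *
np.set_printoptions(precision=4,suppress=True)
T=img("top");S=img("scene")
def m(d,a,b,z):
    X=onplane(d,np.array([a,b])-.5*0,z); v=X[1]-X[0]; print(X.mean(0),np.linalg.norm(v),np.degrees(np.arctan2(v[1],v[0])))
m(T,(128.8,184.2),(185.8,199.1),.0045)
m(T,(147.0,265.5),(207.2,279.5),.0045)
m(S,(150.2,255.5),(213.2,247.4),.0045)
m(S,(202.4,318.0),(270.0,305.3),.0045)
st(); goto(.5,-.2,.25); goto(.432,.182,.2,-22.5)
E
```

```text
[0.6227 0.2111 0.0045] 0.13612282869338965 -112.702125948502
[0.4353 0.1855 0.0045] 0.1372966209323966 -110.78641803902983
[0.621  0.2134 0.0045] 0.13740833950344836 -113.50357880551564
[0.4333 0.1875 0.0045] 0.1372388718212607 -110.77064509798318
t 0.40 pos [ 0.1648 -0.6028  0.2311] x [-0.      0.0003 -1.    ] jaw -74.71 f [-0.05  0.81 -0.39] op 0.0854
shift [-0.0188  0.4296 -0.3001]
shift [ 0.0313  0.4647 -0.6865] turn -0.9113 (alt 2.2303) q6 -0.119
```

```bash
python3 -m jog '[[[-0.02,0.43,-0.30,-0.94,0.2],[-0.02,0.43,-0.30,-0.94,0.2],[-0.02,0.43,-0.30,-0.94,0.2],[-0.02,0.43,-0.30,-0.94,0.2],[-0.02,0.43,-0.30,-0.94,0.2],[-0.02,0.43,-0.30,-0.94,0.2],[-0.02,0.43,-0.30,-0.94,0.2],[-0.02,0.43,-0.30,-0.94,0.2],[-0.02,0.43,-0.30,-0.94,0.2],[-0.02,0.43,-0.30,-0.94,0.2],[-0.02,0.43,-0.30,-0.94,0.2],[-0.02,0.43,-0.30,-0.94,0.2]]]' 40
python3 - <<'E'
from h import *
st(); goto(.4345,.1863,.2,-20.8)
E
```

```text
t: 1.6
tool_pos: [0.5021, -0.1975, 0.2515]
tool_rot: [0.282, 1.552, -0.281]
contact_force: [0.0, -0.6, -0.9]
opening: 0.0341
t 1.60 pos [ 0.5021 -0.1975  0.2515] x [ 7.e-04  7.e-04 -1.e+00] jaw -20.58 f [ 0.03 -0.58 -0.9 ] op 0.0341
shift [ 0.0517  0.3355 -0.1982] turn 0.0039 (alt -3.1377) q6 -0.154
```

```bash
python3 -m jog '[[[0.03,0.05,-0.03,0,0.2],[0.03,0.3355,-0.198,0.004,0.2],[0.03,0.3355,-0.198,0.004,0.2],[0.03,0.3355,-0.198,0.004,0.2],[0.03,0.3355,-0.198,0.004,0.2],[0.03,0.3355,-0.198,0.004,0.2],[0.03,0.3355,-0.198,0.004,0.2],[0.03,0.3355,-0.198,0.004,0.2],[0.1,0.3355,-0.198,0.004,0.2],[0.15,0.3355,-0.198,0.004,0.2],[0.2,0.3355,-0.198,0.004,0.2],[0.2,0.3355,-0.198,0.004,0.2]]]'
python3 - <<'E'
from h import *
st(); goto(.4345,.1863,.003,-20.8)
d=img("scene"); crop(d,170,200,320,350,4,"a1.png")
d=img("top"); crop(d,100,180,260,320,4,"a2.png")
E
```

```text
t: 2.8
tool_pos: [0.4309, 0.1846, 0.0463]
tool_rot: [0.283, 1.559, -0.288]
contact_force: [0.0, -0.7, -0.6]
opening: 0.0343
t 2.80 pos [0.4309 0.1846 0.0463] x [-0.0075 -0.0019 -1.    ] jaw -20.84 f [ 0.   -0.68 -0.58] op 0.0343
shift [0.0433 0.0031 0.003 ] turn -0.0006 (alt 3.1410) q6 0.609
```

View pics/a1.png

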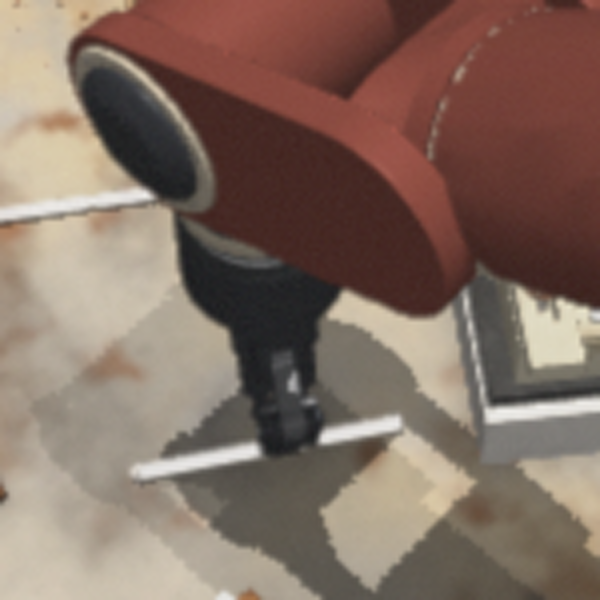

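View pics/a2.png

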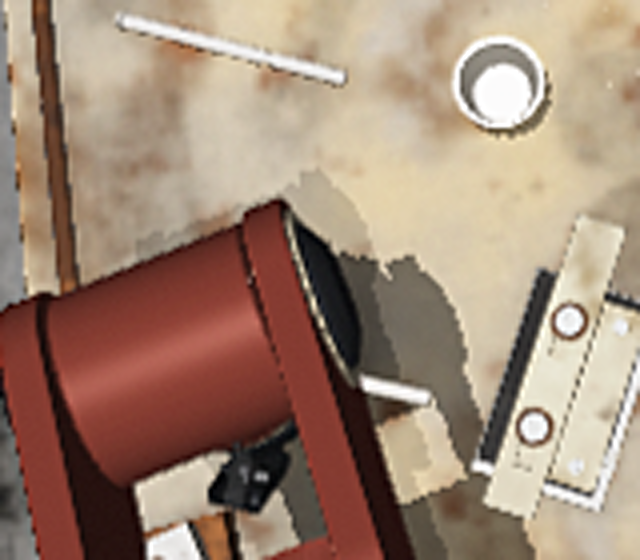

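```bash
python3 -m jog '[[[0.02,0.003,0.003,0,0.2],[0.035,0.003,0.003,0,0.2],[0.044,0.003,0.003,0,0.2],[0.044,0.003,0.003,0,0.2],[0.044,0.003,0.003,0,0.4],[0.044,0.003,0.003,0,0.6],[0.044,0.003,0.003,0,0.8],[0.044,0.003,0.003,0,1],[0.044,0.003,0.003,0,1],[0.044,0.003,0.003,0,1]]]' 30
python3 - <<'E'
from h import *
st()
E
```

```text
t: 3.9
tool_pos: [0.436, 0.1865, 0.0048]
tool_rot: [0.284, 1.557, -0.288]
contact_force: [-0.4, -1.2, 5.7]
opening: 0.0074
t 3.90 pos [0.436  0.1865 0.0048] x [-0.0058 -0.0015 -1.    ] jaw -20.85 f [-0.4  -1.15  5.74] op 0.0074
```

```bash
python3 - <<'E'
from h import *
d=img("scene"); crop(d,195,280,275,330,8,"a3.png"); st()
E
```

```text
t 3.95 pos [0.436  0.1865 0.0048] x [-0.0059 -0.0016 -1.    ] jaw -20.85 f [-1.58 -0.99  6.79] op 0.0077
```

View pics/a3.png

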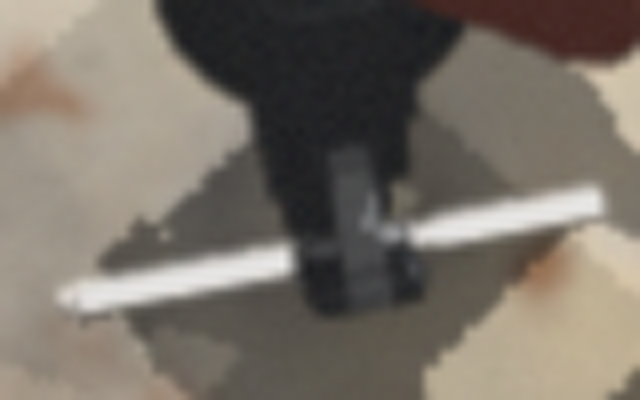

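The fingertips reach below the tube on the near side, so the tube is between the pads. I'll lift a little and check.

```bash
python3 -m jog '[[[-0.005,0,0,0,1],[-0.015,0,0,0,1],[-0.03,0,0,0,1],[-0.03,0,0,0,1],[-0.03,0,0,0,1]]]'
python3 - <<'E'
from h import *
st()
d=img("scene"); crop(d,195,260,275,330,8,"a4.png"); st()
E
```

```text
t: 4.45
tool_pos: [0.4364, 0.1866, 0.0352]
tool_rot: [0.284, 1.556, -0.287]
contact_force: [-0.1, 0.8, -0.3]
opening: 0.0075
t 4.45 pos [0.4364 0.1866 0.0352] x [-0.0047 -0.0013 -1.    ] jaw -20.85 f [-0.11  0.85 -0.26] op 0.0075
t 4.50 pos [0.4359 0.1865 0.0346] x [-0.0061 -0.0016 -1.    ] jaw -20.85 f [-0.75 -0.42 -0.7 ] op 0.0076
```

View pics/a4.png

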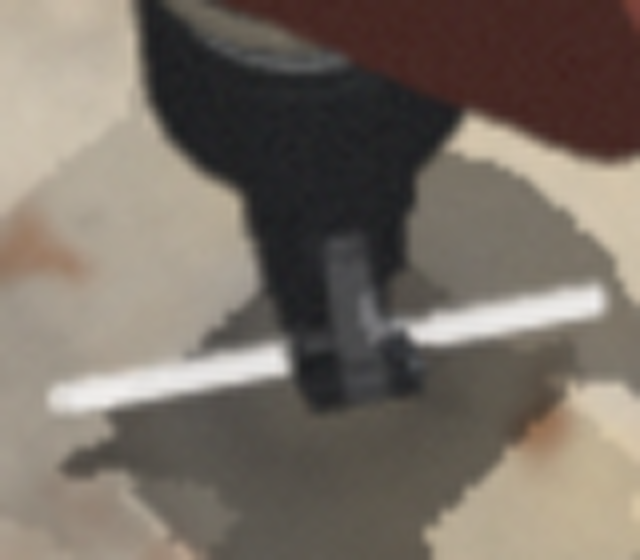

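```bash
python3 -m jog '[[[-0.04,0,0,0,1],[-0.08,0,0,0,1],[-0.12,0,0,0,1],[-0.16,0,0,0,1],[-0.185,-0.02,0.025,-0.05,1],[-0.185,-0.045,0.055,-0.1,1],[-0.185,-0.07,0.085,-0.15,1],[-0.185,-0.095,0.115,-0.2,1],[-0.185,-0.12,0.145,-0.25,1],[-0.185,-0.145,0.175,-0.3,1],[-0.185,-0.17,0.205,-0.35,1],[-0.185,-0.195,0.235,-0.4,1]]]'
python3 - <<'E'
from h import *
st(); goto(.636,-.167,.2,7.9)
E
```

```text
t: 5.7
tool_pos: [0.5873, -0.0805, 0.2177]
tool_rot: [-0.03, 1.579, 0.029]
contact_force: [-0.2, 0.1, -0.3]
opening: 0.0078
t 5.70 pos [ 0.5873 -0.0805  0.2177] x [-8.e-03 -9.e-04 -1.e+00] jaw 2.17 f [-0.23  0.08 -0.28] op 0.0078
shift [ 0.0174 -0.0883  0.0455] turn -0.0999 (alt 3.0417) q6 -0.298
```

```bash
python3 -m jog '[[[0,-0.03,0.015,-0.05,1],[0.01,-0.06,0.03,-0.1,1],[0.02,-0.088,0.0455,-0.1,1],[0.04,-0.088,0.0455,-0.1,1],[0.07,-0.088,0.0455,-0.1,1],[0.1,-0.088,0.0455,-0.1,1],[0.117,-0.088,0.0455,-0.1,1],[0.117,-0.088,0.0455,-0.1,1],[0.117,-0.088,0.0455,-0.1,1]]]'
python3 - <<'E'
from h import *
st(); goto(.636,-.167,.1,7.9)
d=img("scene"); crop(d,265,100,405,240,5,"b1.png")
d=img("top"); crop(d,265,80,405,220,5,"b2.png")
E
```

```text
t: 6.6
tool_pos: [0.6354, -0.1668, 0.1006]
tool_rot: [-0.109, 1.576, 0.108]
contact_force: [-0.3, -1.0, 0.2]
opening: 0.0079
t 6.60 pos [ 0.6354 -0.1668  0.1006] x [-8.1e-03 -9.0e-04 -1.0e+00] jaw 7.91 f [-0.28 -0.96  0.2 ] op 0.0079
shift [ 0.0006 -0.0003  0.0006] turn 0.0002 (alt -3.1414) q6 -0.505
```

View pics/b1.png

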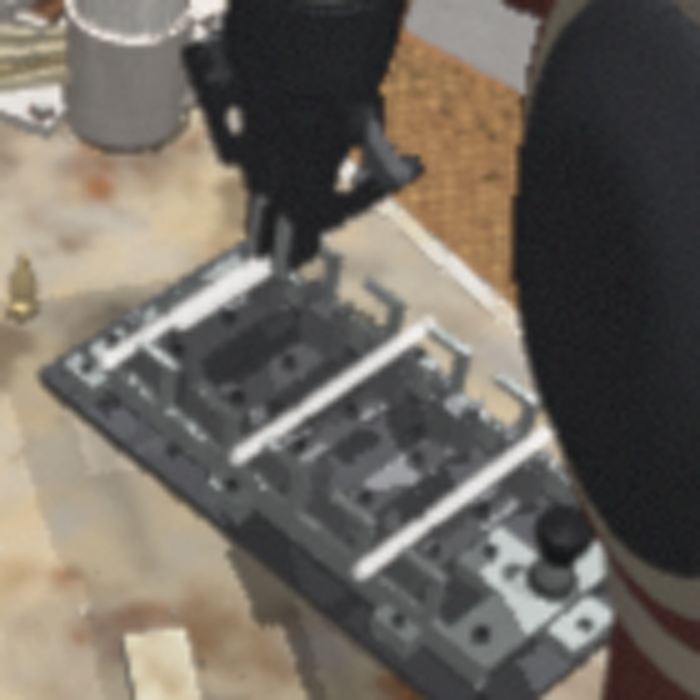

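View pics/b2.png

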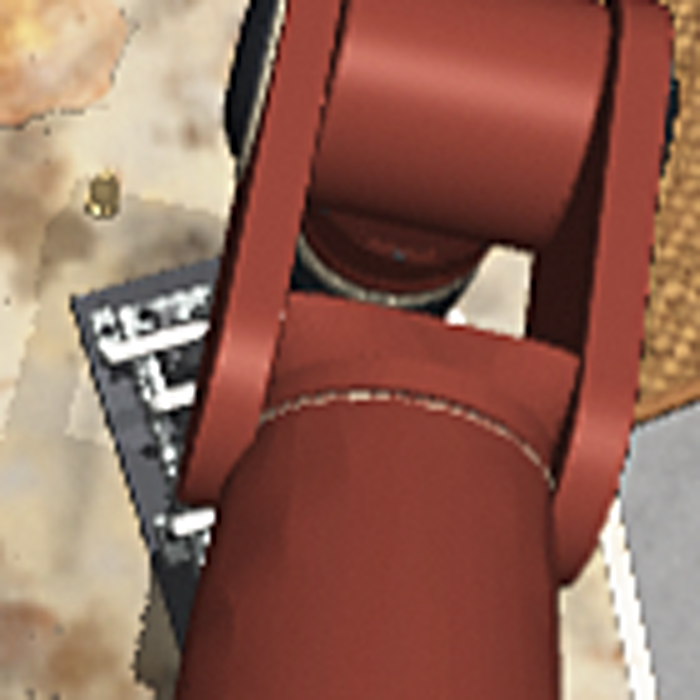

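```bash
python3 - <<'E'
from h import *
d=img("scene"); crop(d,295,120,355,180,12,"b3.png")
t=img("top"); crop(t,275,130,325,190,12,"b4.png")
o=ctrl.get_obs(); R=Rn.from_rotvec(o["tool_rot"]).as_matrix()
c=o["tool_pos"]-R[:,0]*.004; E=np.array([c+R[:,1]*s for s in(-.069,0,.069)])
print(E,(proj(d,E)+.5-[295,120])*12,(proj(t,E)+.5-[275,130])*12)
E
```

```text
[[ 0.64601414 -0.23555844  0.10682779]
 [ 0.63651828 -0.16721507  0.1067174 ]
 [ 0.62702241 -0.0988717   0.106607  ]] [[558.69178095 194.53776355]
 [314.57138466 350.90849714]
 [ 57.56443086 515.5336842 ]] [[992.30480819 161.94551882]
 [619.34689387 264.80957953]
 [243.29042469 368.52824051]]
```

View pics/b3.png

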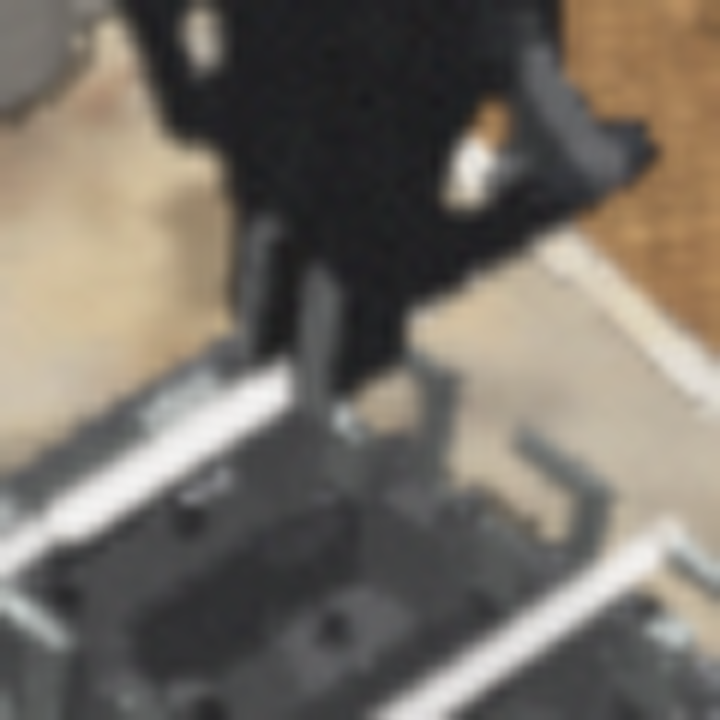

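View pics/b4.png

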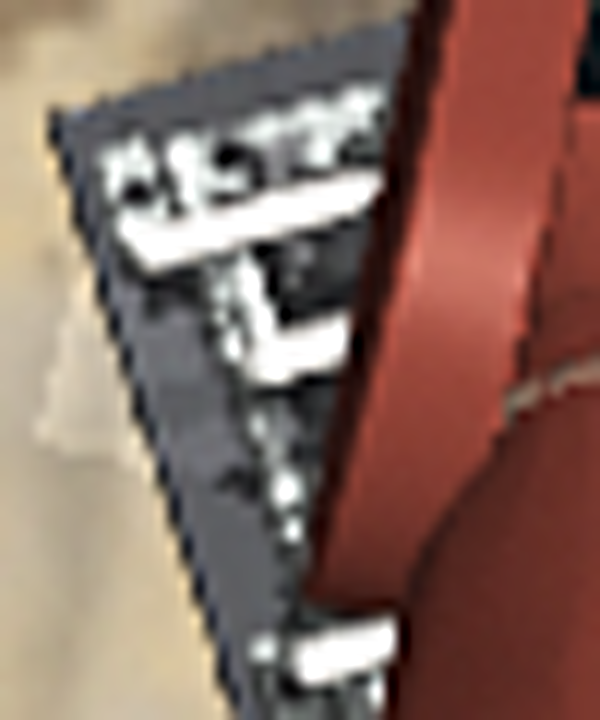

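The held tube's left end is at (255,370) in the top crop, against (243,368) predicted. In the scene crop it runs from (60,520) to (280,385). So the tube is level, and its centre is within about 2 mm of the TCP. Next I'll descend to just above the cheeks.

```bash
python3 - <<'E'
from h import *
goto(.6362,-.166,.062,7.9)
E
python3 -m jog '[[[0.01,0,0.0005,0,1],[0.02,0.0005,0.0005,0,1],[0.03,0.0005,0.0005,0,1],[0.0385,0.0005,0.0005,0,1],[0.0385,0.0005,0.0005,0,1],[0.0385,0.0005,0.0005,0,1]]]'
python3 - <<'E'
from h import *
st(); goto(.6362,-.166,.0405,7.9)
d=img("scene"); crop(d,275,135,365,205,8,"b5.png")
t=img("top"); crop(t,275,130,325,190,12,"b6.png")
E
```

```text
shift [0.0407 0.0013 0.0001] turn 0.0002 (alt -3.1414) q6 -0.505
t: 7.4
tool_pos: [0.6364, -0.1666, 0.0635]
tool_rot: [-0.11, 1.574, 0.107]
contact_force: [0.1, -0.0, -0.3]
opening: 0.0078
t 7.40 pos [ 0.6364 -0.1666  0.0635] x [-0.0056 -0.0018 -1.    ] jaw 7.91 f [ 0.14 -0.04 -0.32] op 0.0078
shift [ 0.023   0.0007 -0.    ] turn 0.0002 (alt -3.1414) q6 -0.504
```

View pics/b5.png

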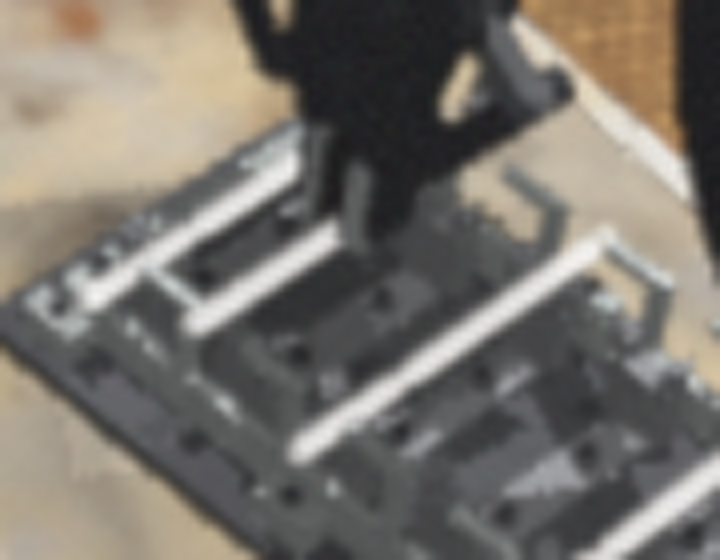

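View pics/b6.png

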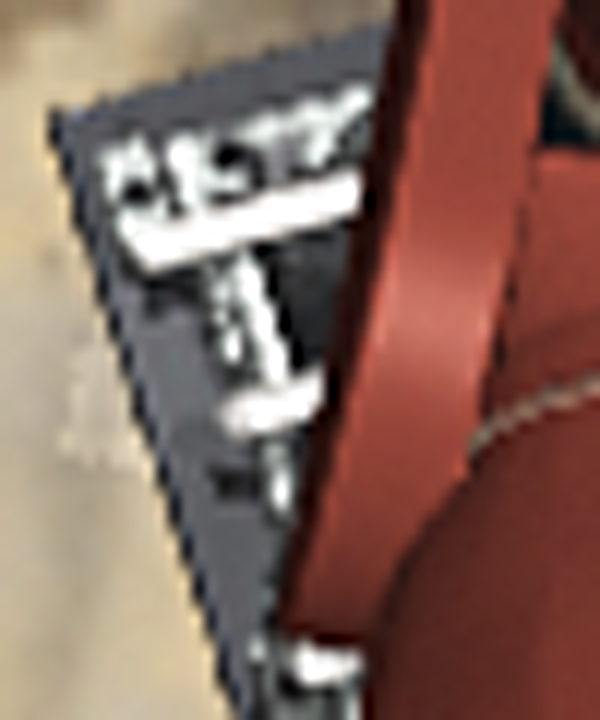

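The held tube's left end is at (192,325) in the scene crop, directly above the empty notch: the neighbours' left ends are at (90,298) and (300,448). Lowering stepwise, with a 2 mm shift to the left.

```bash
python3 -m jog '[[[0.006,0.002,0,0,1],[0.012,0.0025,0,0,1],[0.016,0.0025,0,0,1],[0.018,0.0025,0,0,1],[0.019,0.0025,0,0,1],[0.019,0.0025,0,0,1]]]'
python3 - <<'E'
from h import *
st()
E
```

```text
t: 8.1
tool_pos: [0.6364, -0.1644, 0.0452]
tool_rot: [-0.11, 1.573, 0.107]
contact_force: [-0.3, 0.2, -1.3]
opening: 0.0073
t 8.10 pos [ 0.6364 -0.1644  0.0452] x [-0.0045 -0.0023 -1.    ] jaw 7.91 f [-0.29  0.21 -1.26] op 0.0073
```

```bash
python3 -m jog '[[[0.001,0,0,0,1],[0.002,0,0,0,1],[0.003,0,0,0,1],[0.003,0,0,0,1]]]'
python3 - <<'E'
from h import *
st()
d=img("scene"); crop(d,275,135,365,205,8,"b7.png")
E
```

```text
t: 8.5
tool_pos: [0.6366, -0.1644, 0.0447]
tool_rot: [-0.11, 1.573, 0.107]
contact_force: [-5.4, 1.8, 11.0]
opening: 0.0075
t 8.50 pos [ 0.6366 -0.1644  0.0447] x [-0.0051 -0.0023 -1.    ] jaw 7.92 f [-5.44  1.76 11.  ] op 0.0075
```

View pics/b7.png

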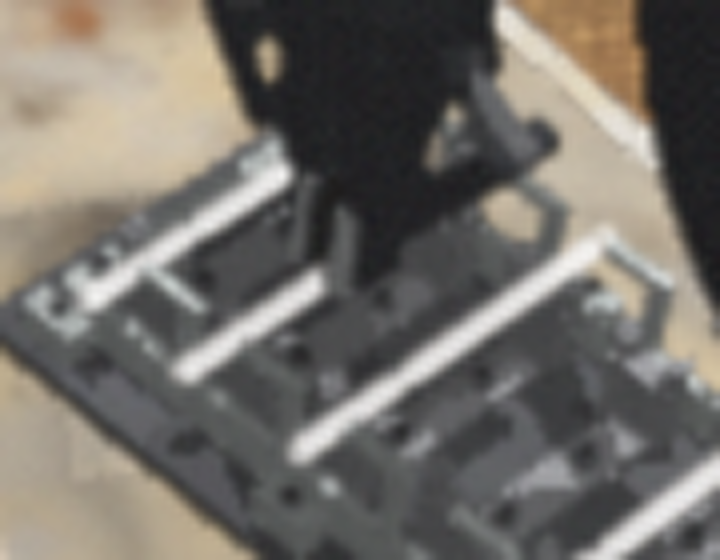

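```bash
python3 - <<'E'
from h import *
np.set_printoptions(precision=4,suppress=True)
d=img("scene")
def w(pts): return onplane(d,(np.array(pts)+.5)/8-.5+[275,135],.0445)
yh=np.array([np.cos(np.radians(7.9)),np.sin(np.radians(7.9)),0]); xh=np.array([yh[1],-yh[0],0])
for n,p in(("t1",[[90,298],[280,178]]),("in",[[183,375],[320,283]]),("t3",[[300,448],[605,238]])):
    X=w(p); print(n,X@yh, X@xh)
E
python3 -m jog '[[[-0.001,0,-0.0015,0,1],[-0.001,0,-0.0015,0,1],[-0.001,0,-0.0015,0,1]]]'
```

```text
t1 [0.647  0.6465] [0.1835 0.263 ]
in [0.6063 0.6068] [0.1832 0.2406]
t3 [0.5637 0.5641] [0.1892 0.3203]
t: 8.9
tool_pos: [0.6351, -0.1647, 0.0455]
tool_rot: [-0.11, 1.573, 0.107]
contact_force: [0.5, 0.6, -0.1]
opening: 0.0075
```

```bash
python3 -m jog '[[[0.001,0,0.0005,0,1],[0.002,0,0.0005,0,1],[0.003,0,0.0005,0,1],[0.003,0,0.0005,0,1]]]'
python3 - <<'E'
from h import *
st()
E
```

```text
t: 9.3
tool_pos: [0.6355, -0.1646, 0.0447]
tool_rot: [-0.11, 1.575, 0.107]
contact_force: [-7.9, 1.7, 12.8]
opening: 0.0075
t 9.30 pos [ 0.6355 -0.1646  0.0447] x [-0.0066 -0.0022 -1.    ] jaw 7.93 f [-7.94  1.74 12.84] op 0.0075
```

The contact height (44.7 mm) matches the bench grasp (4.8 mm for an axis at 4.5 mm), so the tube is on the notch floor. Releasing gently.

```bash
python3 -m jog '[[[0,0,0,0,1],[0,0,0,0,0.75],[0,0,0,0,0.65],[0,0,0,0,0.55],[0,0,0,0,0.45],[0,0,0,0,0.4],[0,0,0,0,0.4]]]'
python3 - <<'E'
from h import *
st()
d=img("scene"); crop(d,275,135,365,205,8,"b8.png")
E
```

```text
t: 10.0
tool_pos: [0.6355, -0.1646, 0.0446]
tool_rot: [-0.11, 1.575, 0.107]
contact_force: [0.7, -0.0, -0.0]
opening: 0.0254
t 10.00 pos [ 0.6355 -0.1646  0.0446] x [-0.0067 -0.0021 -1.    ] jaw 7.93 f [ 0.7  -0.04 -0.  ] op 0.0254
```

View pics/b8.png

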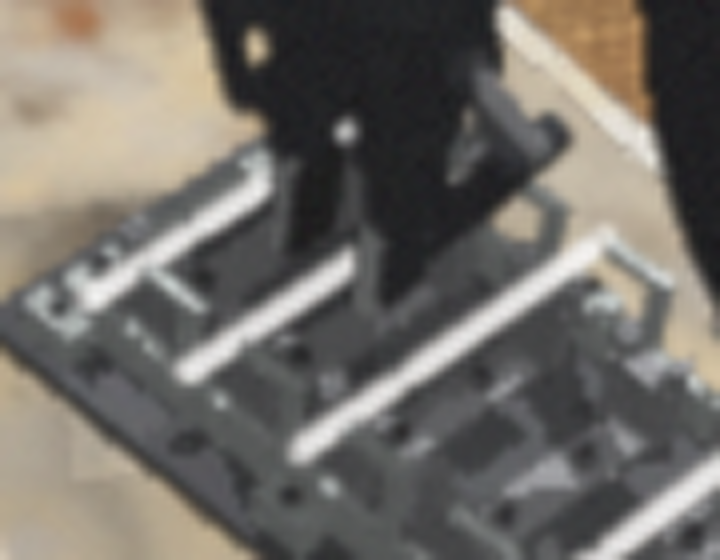

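The tube lies in the saddle with its left end at (185,375), parallel to its neighbours. Going up and over to spare 1.

```bash
python3 -m jog '[[[-0.02,0,0,0,0.4],[-0.05,0,0,0,0.4],[-0.1,0,0,0,0.4],[-0.15,0,0,0,0.3],[-0.18,0,0,0,0.2],[-0.18,0.05,0,0.08,0.2],[-0.18,0.1,0,0.16,0.2],[-0.18,0.15,0,0.24,0.2],[-0.18,0.2,0,0.32,0.2],[-0.18,0.25,0,0.4,0.2],[-0.18,0.3,-0.01,0.48,0.2],[-0.18,0.35,-0.02,0.53,0.2]]]'
python3 - <<'E'
from h import *
st(); goto(.622,.2122,.1,-23)
d=img("scene"); crop(d,130,110,390,300,3,"c1.png")
d=img("top"); crop(d,100,80,400,270,2.6,"c2.png")
E
```

```text
t: 11.25
tool_pos: [0.5684, 0.1796, 0.2244]
tool_rot: [0.307, 1.554, -0.312]
contact_force: [0.6, 0.6, 0.5]
opening: 0.0345
t 11.25 pos [0.5684 0.1796 0.2244] x [-0.0063 -0.002  -1.    ] jaw -22.59 f [0.61 0.62 0.54] op 0.0345
shift [0.124  0.0512 0.0376] turn 0.0072 (alt -3.1344) q6 0.576
```

View pics/c1.png

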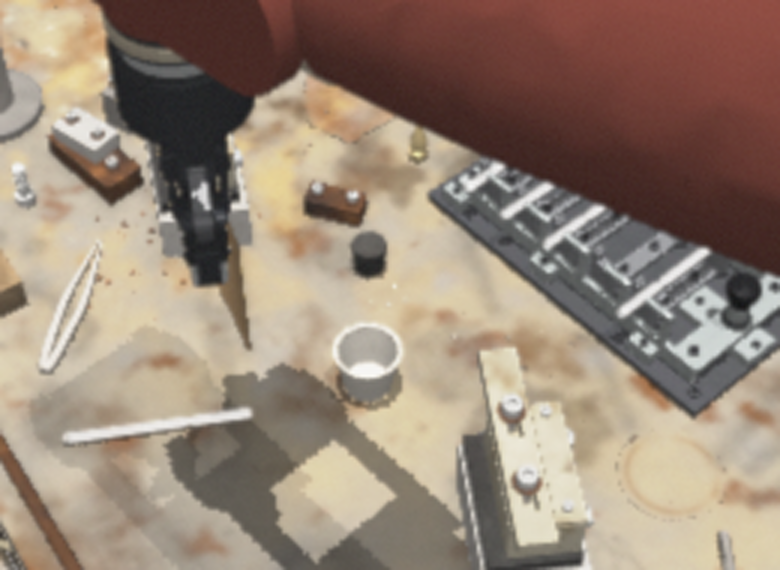

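View pics/c2.png

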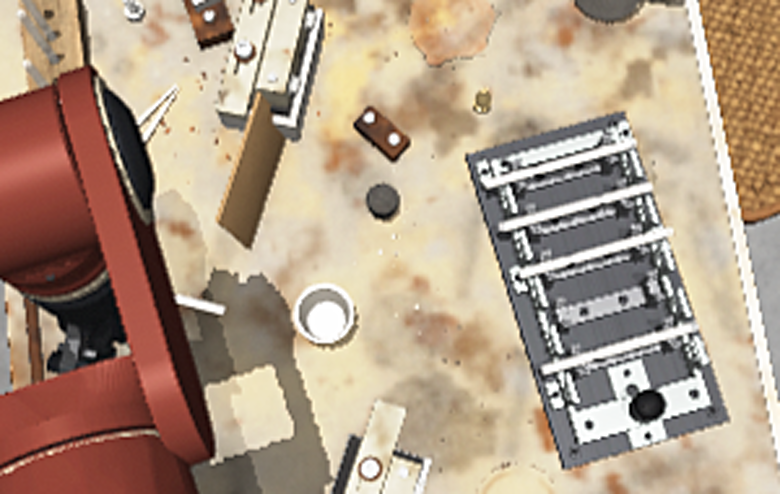

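The carrier is in clear view and the new tube lies in row 2, crop (502,228)–(652,187), parallel to its neighbours. Spare 1 is undisturbed at scene crop (65,438)–(250,413).

```bash
python3 -m jog '[[[0.0,0.02,0.015,0,0.2],[0.02,0.04,0.03,0.007,0.2],[0.05,0.0512,0.0375,0.007,0.2],[0.08,0.0512,0.0375,0.007,0.2],[0.12,0.0512,0.0375,0.007,0.2],[0.15,0.0512,0.0375,0.007,0.2],[0.17,0.0512,0.0375,0.007,0.2],[0.18,0.0512,0.0375,0.007,0.2],[0.18,0.0512,0.0375,0.007,0.2]]]'
python3 - <<'E'
from meas import *
np.set_printoptions(precision=4,suppress=True)
st(); goto(.622,.2122,.003,-23)
T=img("top")
for r in tubes(T,(275,120,372,265),.0445,200): print(r[0],round(r[1],4),round(r[2],2),r[3].ravel())
crop(T,275,120,385,220,7,"c3.png")
S=img("scene"); crop(S,130,180,250,280,6,"c4.png")
E
```

```text
t: 12.25
tool_pos: [0.6189, 0.2152, 0.0423]
tool_rot: [0.306, 1.559, -0.311]
contact_force: [1.0, 0.5, 0.1]
opening: 0.0344
t 12.25 pos [0.6189 0.2152 0.0423] x [-0.0102 -0.0012 -0.9999] jaw -22.50 f [0.98 0.45 0.1 ] op 0.0344
shift [ 0.0392 -0.0014  0.0044] turn 0.0088 (alt -3.1328) q6 0.613
[ 0.6803 -0.1583  0.0445] 0.1386 -80.74 [343.6046 132.5917 285.3904 149.9734]
[ 0.6903 -0.1573  0.0445] 0.0842 -82.02 [331.1857 132.2114 295.637  141.9614]
[ 0.6374 -0.1663  0.0445] 0.1371 -82.1 [350.4224 150.9504 291.9981 167.0744]
[ 0.5945 -0.1733  0.0445] 0.1448 -80.62 [358.2948 167.6719 296.6874 186.5694]
[ 0.5113 -0.1829  0.0445] 0.1368 -82.09 [368.109  204.846  308.534  221.7773]
```

View pics/c3.png

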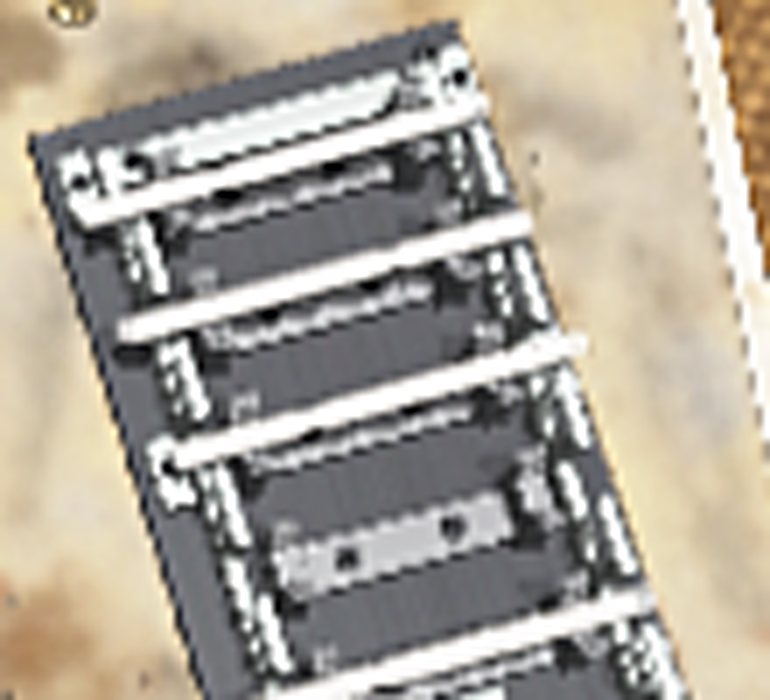

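View pics/c4.png

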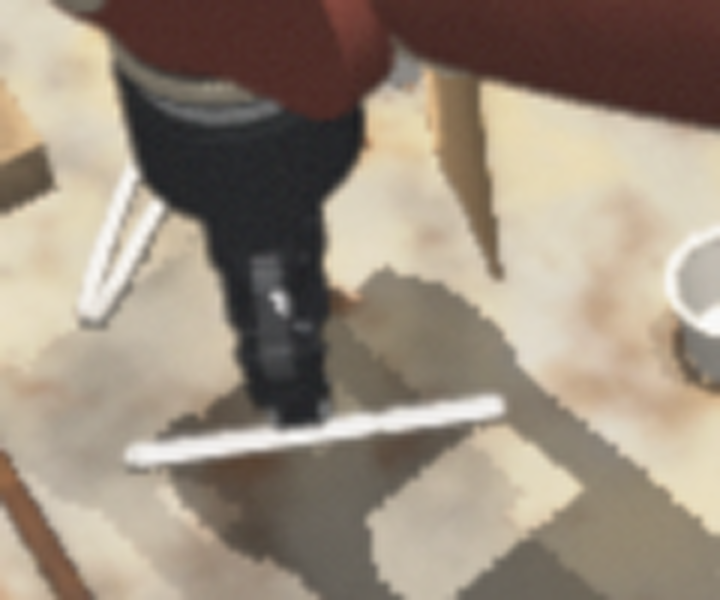

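The placed tube measures (0.637,-0.166), in line between tubes 1 and 3. The gripper is over spare 1's middle at scene crop (300,430). Now grasping.

```bash
python3 -m jog '[[[0.02,-0.001,0.004,0.009,0.2],[0.032,-0.001,0.004,0.009,0.2],[0.0395,-0.001,0.004,0.009,0.2],[0.0395,-0.001,0.004,0.009,0.2],[0.0395,-0.001,0.004,0.009,0.4],[0.0395,-0.001,0.004,0.009,0.6],[0.0395,-0.001,0.004,0.009,0.8],[0.0395,-0.001,0.004,0.009,1],[0.0395,-0.001,0.004,0.009,1],[0.0395,-0.001,0.004,0.009,1]]]' 30
python3 -m jog '[[[-0.005,0,0,0,1],[-0.015,0,0,0,1],[-0.03,0,0,0,1],[-0.03,0,0,0,1],[-0.03,0,0,0,1]]]'
python3 - <<'E'
from h import *
S=img("scene"); crop(S,130,180,250,280,6,"d1.png");st()
E
```

```text
t: 13.35
tool_pos: [0.6246, 0.2137, 0.0067]
tool_rot: [0.315, 1.552, -0.315]
contact_force: [-1.7, 0.5, 4.7]
opening: 0.0075
t: 13.85
tool_pos: [0.6254, 0.2138, 0.0379]
tool_rot: [0.315, 1.55, -0.315]
contact_force: [-0.1, 0.2, 0.7]
opening: 0.0074
t 13.90 pos [0.6248 0.2137 0.0371] x [-3.5e-03  5.0e-04 -1.0e+00] jaw -23.00 f [-0.99 -0.42 -0.83] op 0.0075
```

View pics/d1.png

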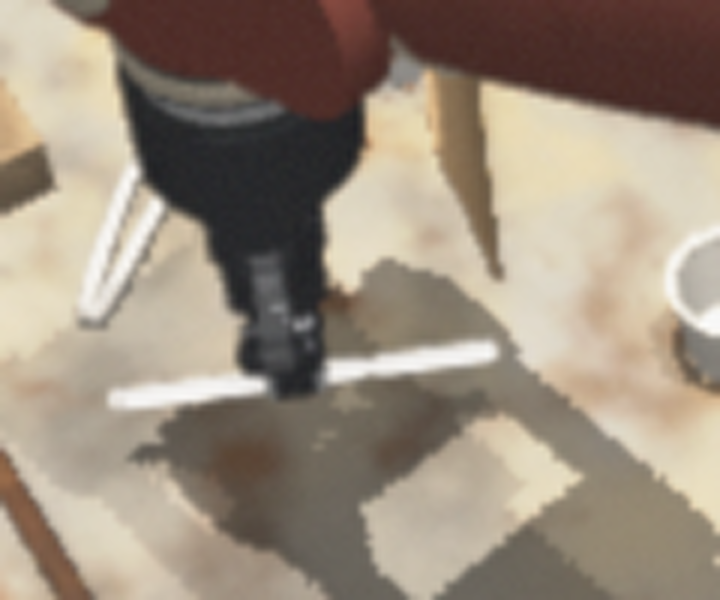

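Held level. Carrying it high over to the near empty saddle.

```bash
python3 -m jog '[[[-0.04,0,0,0,1],[-0.08,0,0,0,1],[-0.12,0,0,0,1],[-0.16,0,0,0,1],[-0.185,-0.03,0.005,-0.05,1],[-0.185,-0.07,0.015,-0.1,1],[-0.185,-0.11,0.025,-0.15,1],[-0.185,-0.15,0.033,-0.2,1],[-0.185,-0.19,0.042,-0.25,1],[-0.185,-0.23,0.05,-0.3,1],[-0.185,-0.27,0.06,-0.35,1],[-0.185,-0.31,0.07,-0.42,1]]]'
python3 - <<'E'
from h import *
st(); goto(.5523,-.1763,.1,7.9)
E
```

```text
t: 15.1
tool_pos: [0.5678, -0.1005, 0.2214]
tool_rot: [-0.016, 1.575, 0.017]
contact_force: [1.1, 0.1, 0.0]
opening: 0.0071
t 15.10 pos [ 0.5678 -0.1005  0.2214] x [-4.5e-03  8.0e-04 -1.0e+00] jaw 1.21 f [1.12 0.09 0.04] op 0.0071
shift [ 0.1214 -0.0755 -0.0166] turn -0.1167 (alt 3.0249) q6 -0.325
```

```bash
python3 -m jog '[[[0,-0.03,-0.006,-0.05,1],[0.01,-0.055,-0.012,-0.1,1],[0.03,-0.0755,-0.0166,-0.117,1],[0.06,-0.0755,-0.0166,-0.117,1],[0.09,-0.0755,-0.0166,-0.117,1],[0.12,-0.0755,-0.0166,-0.117,1],[0.148,-0.0755,-0.0166,-0.117,1],[0.158,-0.0755,-0.0166,-0.117,1],[0.158,-0.0755,-0.0166,-0.117,1],[0.158,-0.0755,-0.0166,-0.117,1]]]'
python3 - <<'E'
from h import *
st(); goto(.5523,-.1763,.045,7.9)
d=img("scene"); crop(d,285,145,375,215,8,"d2.png")
t=img("top"); crop(t,275,130,345,230,6,"d3.png")
E
```

```text
t: 16.1
tool_pos: [0.5528, -0.1765, 0.0644]
tool_rot: [-0.108, 1.571, 0.109]
contact_force: [1.6, -0.5, 0.8]
opening: 0.0072
t 16.10 pos [ 0.5528 -0.1765  0.0644] x [-3.3e-03  2.0e-04 -1.0e+00] jaw 7.92 f [ 1.63 -0.53  0.8 ] op 0.0072
shift [ 0.0194  0.0003 -0.0004] turn 0.0004 (alt -3.1412) q6 -0.575
```

View pics/d2.png

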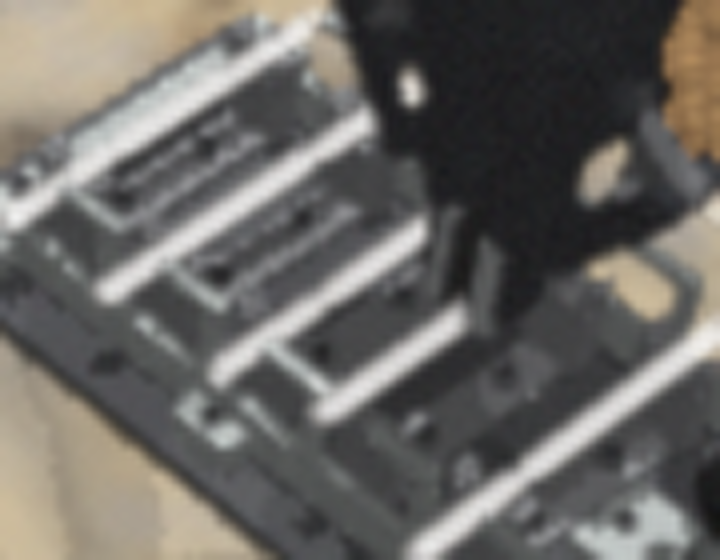

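View pics/d3.png

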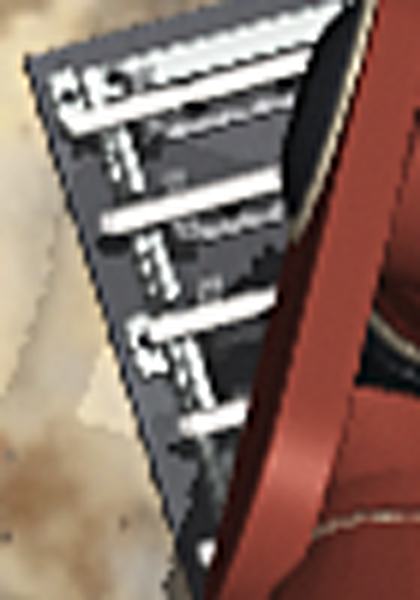

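The held tube's left end is at (325,412), above the notch expected at about (318,460) from the neighbours at (218,375) and (422,548). I'll shift 4 mm left and lower.

```bash
python3 -m jog '[[[0.005,0.002,0,0,1],[0.01,0.004,0,0,1],[0.014,0.004,0,0,1],[0.016,0.004,0,0,1],[0.0165,0.004,0,0,1],[0.0165,0.004,0,0,1]]]'
python3 - <<'E'
from h import *
st()
E
```

```text
t: 16.8
tool_pos: [0.5525, -0.1727, 0.0483]
tool_rot: [-0.109, 1.57, 0.109]
contact_force: [-0.9, -0.3, -0.4]
opening: 0.0073
t 16.80 pos [ 0.5525 -0.1727  0.0483] x [-2.1e-03 -3.0e-04 -1.0e+00] jaw 7.92 f [-0.89 -0.31 -0.43] op 0.0073
```

```bash
python3 -m jog '[[[0.001,0,0,0,1],[0.002,0,0,0,1],[0.003,0,0,0,1],[0.003,0,0,0,1]]]'
python3 - <<'E'
from h import *
st()
E
```

```text
t: 17.2
tool_pos: [0.5527, -0.1726, 0.0466]
tool_rot: [-0.109, 1.571, 0.109]
contact_force: [-2.3, 1.3, 7.9]
opening: 0.0073
t 17.20 pos [ 0.5527 -0.1726  0.0466] x [-2.7e-03  1.0e-04 -1.0e+00] jaw 7.93 f [-2.34  1.28  7.95] op 0.0073
```

Contact came at 46.6 mm, against 46.7 mm expected from the bench grasp, so it is seated. Releasing.

```bash
python3 -m jog '[[[0,0,0,0,1],[0,0,0,0,0.75],[0,0,0,0,0.65],[0,0,0,0,0.55],[0,0,0,0,0.45],[0,0,0,0,0.4],[0,0,0,0,0.4]]]'
python3 -m jog '[[[-0.02,0,0,0,0.4],[-0.05,0,0,0,0.4],[-0.1,0,0,0,0.4],[-0.13,0,0,0,0.3],[-0.13,0,0,0,-0.2],[-0.13,0.05,0,0,-0.2],[-0.13,0.1,0,0,-0.2],[-0.13,0.15,0,0,-0.2],[-0.13,0.2,0,0,-0.2],[-0.13,0.2,0,0,-0.2]]]'
python3 - <<'E'
from meas import *
np.set_printoptions(precision=4,suppress=True)
st()
T=img("top");S=img("scene")
for n,d,rs in(("top",T,(275,120,372,265)),("scene",S,(270,140,390,225))):
  for r in tubes(d,rs,.0445,200 if n=="top" else 180): print(n,r[0],round(r[1],4),round(r[2],2),r[3].ravel())
crop(T,275,120,385,265,4.1,"e1.png"); crop(S,265,140,410,250,5,"e2.png")
E
```

```text
t: 17.9
tool_pos: [0.5526, -0.1726, 0.0465]
tool_rot: [-0.108, 1.571, 0.109]
contact_force: [-0.2, -1.2, -0.2]
opening: 0.0257
t: 18.9
tool_pos: [0.5238, 0.0303, 0.1755]
tool_rot: [-0.112, 1.572, 0.116]
contact_force: [0.3, 0.5, -0.7]
opening: 0.0514
t 18.90 pos [0.5238 0.0303 0.1755] x [-0.0045  0.002  -1.    ] jaw 8.31 f [ 0.33  0.46 -0.74] op 0.0514
top [ 0.6802 -0.1582  0.0445] 0.1386 -80.81 [343.5871 132.6593 285.3752 149.9619]
top [ 0.6903 -0.1573  0.0445] 0.084 -82.04 [331.1745 132.2523 295.6903 141.9736]
top [ 0.6374 -0.1665  0.0445] 0.1367 -82.09 [350.4096 150.9597 292.1406 167.0522]
top [ 0.5951 -0.1732  0.0445] 0.1444 -81.86 [358.3708 168.0855 296.508  185.6074]
top [ 0.5545 -0.1771  0.0445] 0.1362 -81.16 [361.5629 185.6696 303.0404 203.1759]
top [ 0.5113 -0.1829  0.0445] 0.1366 -82.11 [368.0971 204.8681 308.6167 221.7545]
scene [ 0.6379 -0.1986  0.0445] 0.0991 -88.88 [343.4224 154.2016 311.887  170.1564]
scene [ 0.5935 -0.1762  0.0445] 0.1395 -81.15 [351.5282 163.1187 311.5496 191.4551]
scene [ 0.553  -0.1781  0.0445] 0.1392 -81.37 [363.1069 173.087  322.8972 202.3183]
scene [ 0.5092 -0.1824  0.0445] 0.1384 -81.56 [376.7667 183.9806 336.5628 214.1195]
```

View pics/e1.png

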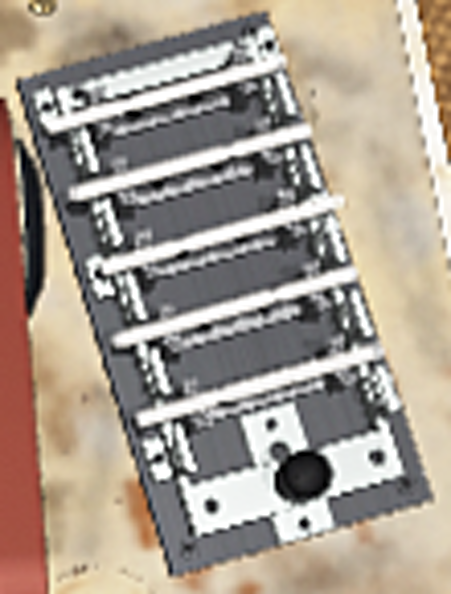

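View pics/e2.png

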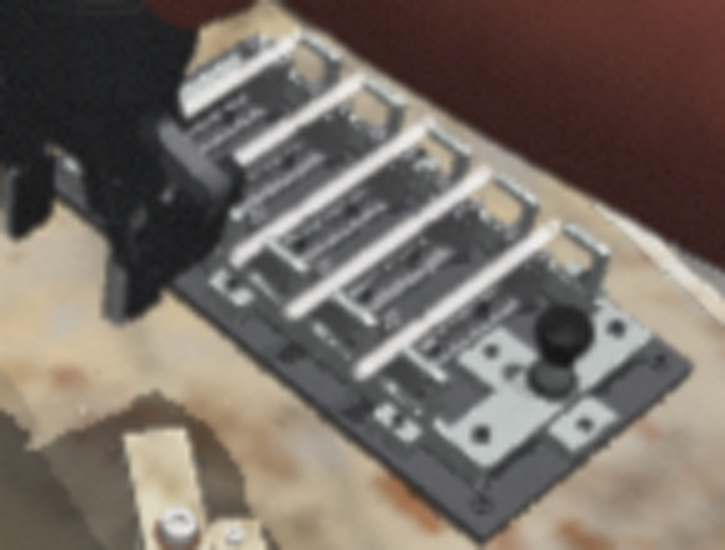

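Both spares look seated: five parallel tubes, with the placed ones at top-view x 0.637 and 0.5545 against midpoints 0.638 and 0.553. The knob is at about (303,476) in the top crop. I'll grip it with the jaws along the tubes, for clearance, and go above it first.

```bash
python3 - <<'E'
from h import *
goto(.4575,-.19,.14,-82.1)
E
```

```text
shift [ 0.0361 -0.2048 -0.0969] turn 1.5739 (alt -1.5677) q6 -0.232
```

```bash
python3 -m jog '[[[0,-0.02,-0.03,0.15,-0.1],[0,-0.04,-0.05,0.3,-0.1],[0,-0.06,-0.07,0.45,-0.1],[0,-0.09,-0.09,0.6,-0.1],[0,-0.12,-0.097,0.75,-0.1],[0,-0.15,-0.097,0.9,-0.1],[0,-0.18,-0.097,1.05,-0.1],[0,-0.205,-0.097,1.2,-0.1],[0,-0.205,-0.097,1.35,-0.1],[0,-0.205,-0.097,1.5,-0.1],[0.02,-0.205,-0.097,1.574,-0.1],[0.035,-0.205,-0.097,1.574,-0.1]]]' 60
python3 - <<'E'
from h import *
st(); goto(.4575,-.19,.09,-82.1)
E
```

```text
t: 20.2
tool_pos: [0.4569, -0.1918, 0.1401]
tool_rot: [1.107, 1.273, -1.112]
contact_force: [0.4, -1.1, -0.2]
opening: 0.047
t 20.20 pos [ 0.4569 -0.1918  0.1401] x [-4.2e-03 -4.0e-04 -1.0e+00] jaw -82.24 f [ 0.38 -1.11 -0.18] op 0.0470
shift [ 0.0501  0.001  -0.0017] turn -0.0025 (alt 3.1391) q6 0.890
```

```bash
python3 -m jog '[[[0.02,0.001,-0.0017,0,-0.1],[0.04,0.001,-0.0017,0,-0.1],[0.055,0.001,-0.0017,0,-0.1],[0.055,0.001,-0.0017,0,-0.1],[0.055,0.001,-0.0017,0,-0.1]]]'
python3 - <<'E'
from h import *
st(); goto(.4575,-.19,.0435,-82.1)
d=img("scene"); crop(d,335,155,415,235,9,"f1.png")
t=img("top"); crop(t,310,190,390,260,9,"f2.png")
E
```

```text
t: 20.7
tool_pos: [0.4573, -0.1903, 0.0849]
tool_rot: [1.107, 1.274, -1.112]
contact_force: [0.1, -0.1, -0.7]
opening: 0.0471
t 20.70 pos [ 0.4573 -0.1903  0.0849] x [-4.8e-03 -1.0e-04 -1.0e+00] jaw -82.24 f [ 0.09 -0.12 -0.68] op 0.0471
shift [ 0.0414  0.0005 -0.0003] turn -0.0024 (alt 3.1391) q6 0.893
```

View pics/f1.png

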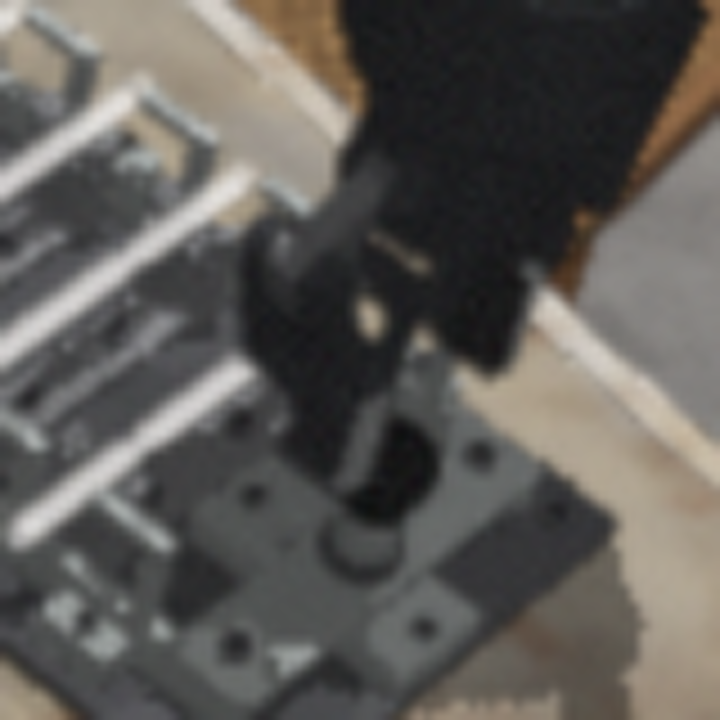

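View pics/f2.png

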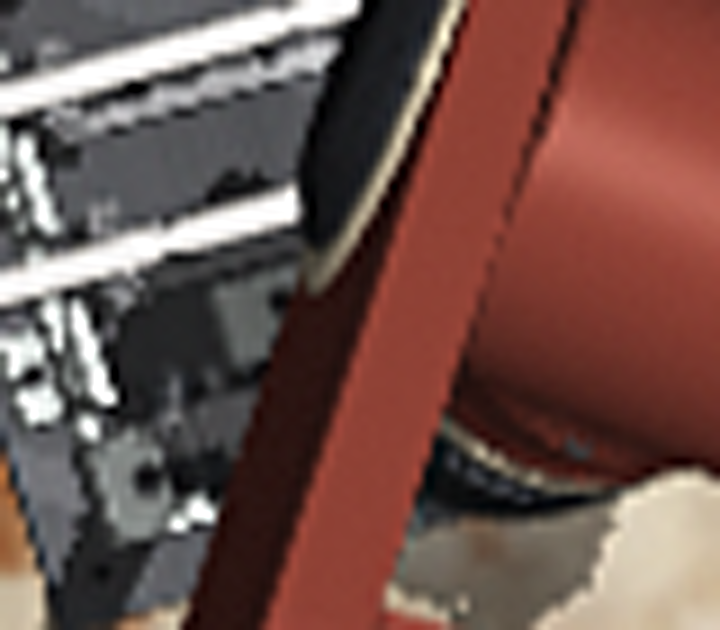

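```bash
python3 - <<'E'
from h import *
np.set_printoptions(precision=1,suppress=True)
d=img("scene"); o=ctrl.get_obs(); R=Rn.from_rotvec(o["tool_rot"]).as_matrix(); p=o["tool_pos"]
q=lambda X:(proj(d,X)+.5-[335,155])*9
print("tips",q([p+R[:,2]*.0235,p-R[:,2]*.0235]))
b=np.array([.4575,-.19,0])
a=np.linspace(0,2*np.pi,24,endpoint=False); ring=lambda r,z:np.c_[b[0]+r*np.cos(a),b[1]+r*np.sin(a),0*a+z]
A=q(np.r_[ring(.0135,.072),ring(.0135,.066),ring(.0095,.0485)]); print("knob pred bbox",A.min(0),A.max(0))
B=q(ring(.0085,.029)); print("barrel foot pred",B.min(0),B.max(0))
E
python3 - <<'E'
import cv2,numpy as np
g=cv2.imread('pics/f1.png').max(2)
m=(g<38).astype(np.uint8); m[:400]=0
n,l,s,c=cv2.connectedComponentsWithStats(m); print(s[s[:,4]>300],c[s[:,4]>300])
E
```

```text
tips [[459.3 359.1]
 [331.8 455. ]]
knob pred bbox [324.6 405.7] [441.  538.6]
barrel foot pred [318.1 531. ] [386.4 584.2]
[[     0      0    720    720 509728]
 [   287    400     70     76   3363]
 [   346    419     90    105   5234]] [[359.38484054 357.81607249]
 [319.88492417 432.26404996]
 [395.98777226 475.33989301]]
```

In the scene crop the knob spans about x 335–434, y 416–526 (centre 384,471). The prediction for (0.4575,-0.190) is centred on (383,472), so I'm descending and gripping.

```bash
python3 -m jog '[[[0.012,0.0005,0,0,-0.1],[0.024,0.0005,0,0,-0.1],[0.036,0.0005,0,0,-0.1],[0.041,0.0005,0,0,-0.1],[0.041,0.0005,0,0,-0.1],[0.041,0.0005,0,0,0.1],[0.041,0.0005,0,0,0.3],[0.041,0.0005,0,0,0.5],[0.041,0.0005,0,0,1],[0.041,0.0005,0,0,1],[0.041,0.0005,0,0,1]]]' 60
python3 - <<'E'
from h import *
st()
d=img("scene"); crop(d,335,155,415,235,9,"f3.png")
E
```

```text
t: 21.95
tool_pos: [0.4596, -0.1929, 0.0465]
tool_rot: [1.104, 1.265, -1.112]
contact_force: [0.7, -6.9, -2.1]
opening: 0.0236
t 21.95 pos [ 0.4596 -0.1929  0.0465] x [ 3.0e-04 -6.8e-03 -1.0e+00] jaw -82.22 f [ 0.68 -6.94 -2.1 ] op 0.0236
```

View pics/f3.png

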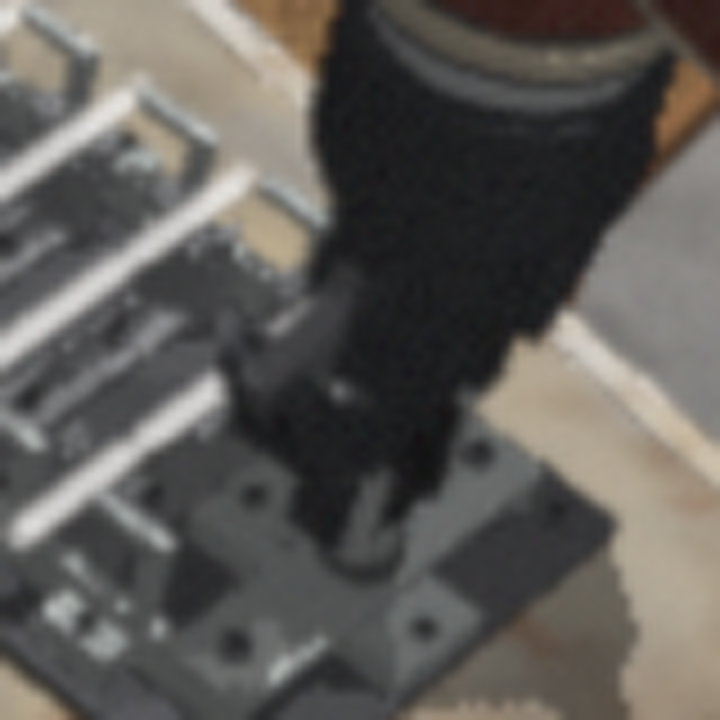

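Gripped, with the opening at 23.6 mm (23.8 mm expected at that height). Pulling straight up 12 mm.

```bash
python3 -m jog '[[[-0.003,0,0,0,1],[-0.006,0,0,0,1],[-0.009,0,0,0,1],[-0.012,0,0,0,1],[-0.012,0,0,0,1],[-0.012,0,0,0,1]]]' 60
python3 - <<'E'
from h import *
st()
d=img("scene"); crop(d,335,155,415,235,9,"f4.png")
E
```

```text
t: 22.6
tool_pos: [0.4596, -0.193, 0.0585]
tool_rot: [1.103, 1.265, -1.112]
contact_force: [0.5, -3.5, -6.3]
opening: 0.0242
t 22.60 pos [ 0.4596 -0.193   0.0585] x [ 4.0e-04 -7.4e-03 -1.0e+00] jaw -82.22 f [ 0.45 -3.5  -6.26] op 0.0242
```

View pics/f4.png

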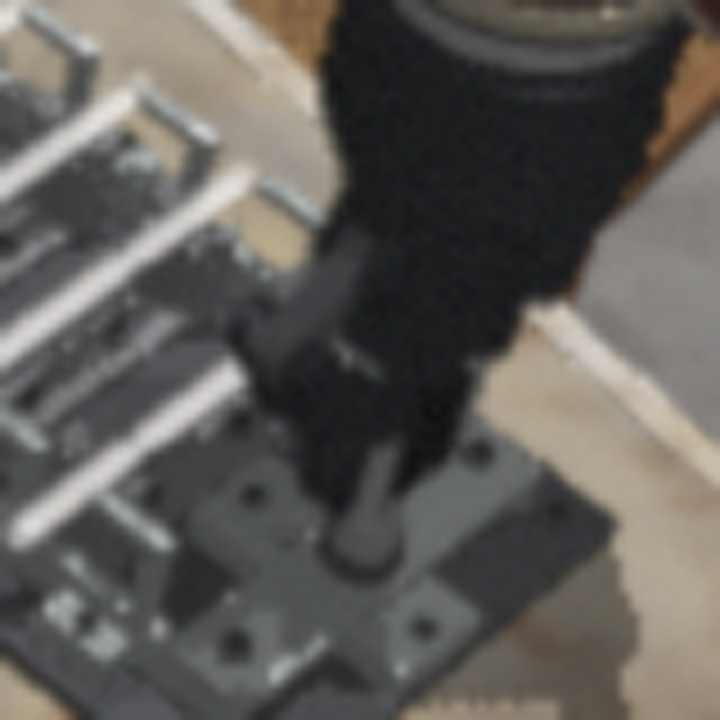

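The vertical force rose to the spring's level (about 5.6 N expected at 12 mm), so the pin should be clear. I'll add 1 mm of lift and slide 18 mm along carrier +y, which is the tool's y.

```bash
python3 -m jog '[[[-0.001,0,0,0,1],[-0.001,0.003,0,0,1],[-0.001,0.006,0,0,1],[-0.001,0.009,0,0,1],[-0.001,0.012,0,0,1],[-0.001,0.015,0,0,1],[-0.001,0.0175,0,0,1],[-0.001,0.018,0,0,1],[-0.001,0.018,0,0,1],[-0.001,0.018,0,0,1]]]' 60
python3 - <<'E'
from h import *
st(); o=ctrl.get_obs()
yh=np.array([.9905,.1374,0]); print("slide",(o["tool_pos"]-[.4596,-.193,.0585])@yh)
d=img("scene"); crop(d,335,155,415,235,9,"f5.png")
t=img("top"); crop(t,275,120,385,265,4.1,"f6.png")
E
```

```text
t: 23.65
tool_pos: [0.4776, -0.1905, 0.0595]
tool_rot: [1.104, 1.265, -1.112]
contact_force: [0.5, -3.7, -7.0]
opening: 0.0234
t 23.65 pos [ 0.4776 -0.1905  0.0595] x [ 0.001  -0.0071 -1.    ] jaw -82.23 f [ 0.54 -3.68 -6.99] op 0.0234
slide 0.018182784102045112
```

View pics/f5.png

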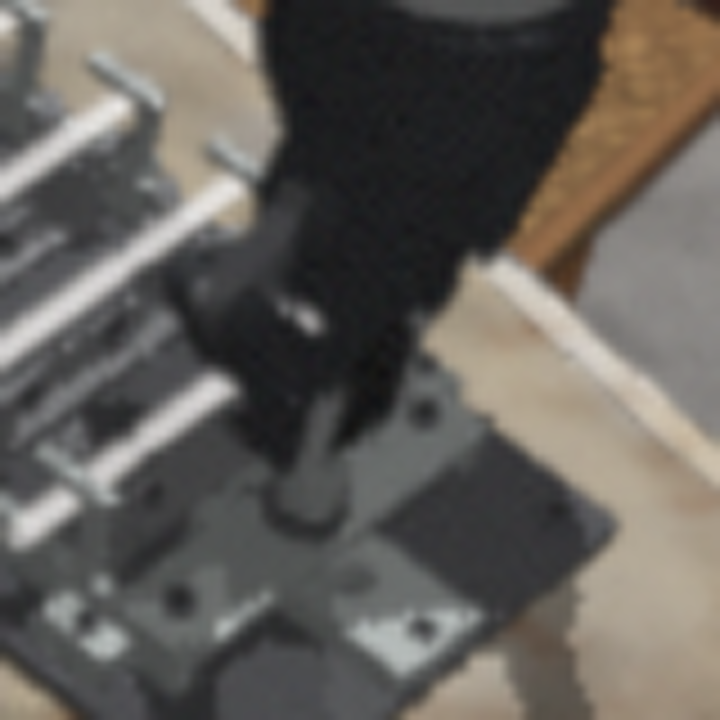

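View pics/f6.png

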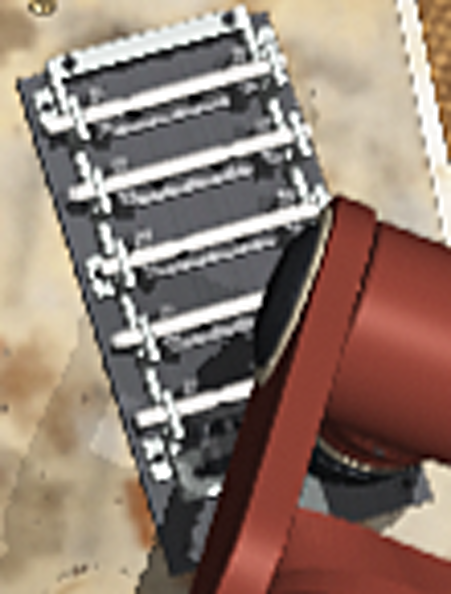

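The keeper moved with the knob and the hooks now cover the tubes, with 18.2 mm of slide. Lowering the pin.

```bash
python3 -m jog '[[[0.003,0,0,0,1],[0.006,0,0,0,1],[0.009,0,0,0,1],[0.0115,0,0,0,1],[0.013,0,0,0,1],[0.013,0,0,0,1],[0.013,0,0,0,1]]]' 60
python3 - <<'E'
from h import *
st(); o=ctrl.get_obs()
yh=np.array([.9905,.1374,0]); print("slide",(o["tool_pos"]-[.4596,-.193,.0585])@yh)
d=img("scene"); crop(d,335,155,415,235,9,"f7.png")
E
```

```text
t: 24.45
tool_pos: [0.4777, -0.1905, 0.0466]
tool_rot: [1.104, 1.265, -1.111]
contact_force: [-0.4, -1.7, -4.0]
opening: 0.0235
t 24.45 pos [ 0.4777 -0.1905  0.0466] x [ 0.0013 -0.0069 -1.    ] jaw -82.23 f [-0.41 -1.74 -3.99] op 0.0235
slide 0.018302447415249855
```

View pics/f7.png

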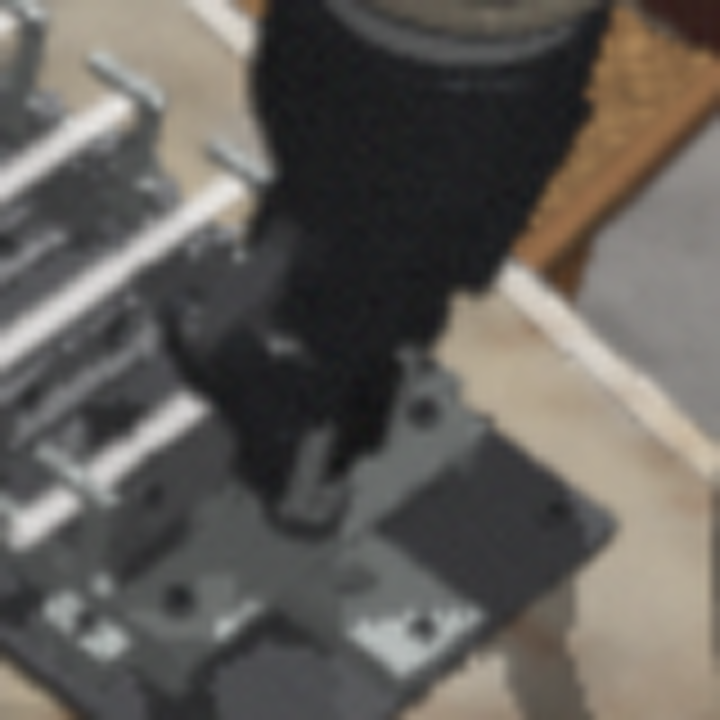

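The force is still -4 N, so the spring load is partly carried by my grip. I'll push down until the stop is felt.

```bash
python3 -m jog '[[[0.001,0,0,0,1],[0.002,0,0,0,1],[0.003,0,0,0,1],[0.003,0,0,0,1],[0.003,0,0,0,1]]]' 60
python3 - <<'E'
from h import *
st()
E
```

```text
t: 25.0
tool_pos: [0.4791, -0.1904, 0.0463]
tool_rot: [1.105, 1.263, -1.11]
contact_force: [-4.4, 3.4, 10.6]
opening: 0.0233
t 25.00 pos [ 0.4791 -0.1904  0.0463] x [ 0.0032 -0.0064 -1.    ] jaw -82.23 f [-4.37  3.44 10.65] op 0.0233
```

It stopped firmly at 46.3 mm (the grip height at the start was 46.5 mm, with the same opening), so the pin is down. A gentle back-and-forth check that the hole blocks the keeper, keeping the downward push:

```bash
python3 -m jog '[[[0.002,-0.002,0,0,1],[0.002,-0.004,0,0,1],[0.002,-0.005,0,0,1],[0.002,-0.005,0,0,1]]]' 60
python3 -m jog '[[[0.002,0.002,0,0,1],[0.002,0.004,0,0,1],[0.002,0.005,0,0,1],[0.002,0.005,0,0,1]]]' 60
python3 -m jog '[[[0.0015,-0.001,0,0,1],[0.0015,-0.001,0,0,1],[0.0015,-0.001,0,0,1],[0.0015,-0.001,0,0,1]]]' 60
python3 - <<'E'
from h import *
st()
T=img("top"); crop(T,265,110,395,270,3.7,"g1.png")
S=img("scene"); crop(S,200,110,410,250,3.8,"g2.png")
E
```

```text
t: 25.4
tool_pos: [0.4759, -0.1908, 0.0464]
tool_rot: [1.108, 1.261, -1.107]
contact_force: [0.0, 3.5, 6.5]
opening: 0.0234
t: 25.8
tool_pos: [0.4798, -0.1903, 0.0463]
tool_rot: [1.105, 1.265, -1.11]
contact_force: [-12.2, 2.9, 15.7]
opening: 0.0235
t: 26.2
tool_pos: [0.479, -0.1904, 0.0464]
tool_rot: [1.106, 1.265, -1.109]
contact_force: [-5.4, 2.0, 9.2]
opening: 0.0233
t 26.20 pos [ 0.479  -0.1904  0.0464] x [ 0.0022 -0.005  -1.    ] jaw -82.20 f [-5.36  1.97  9.24] op 0.0233
```

View pics/g1.png

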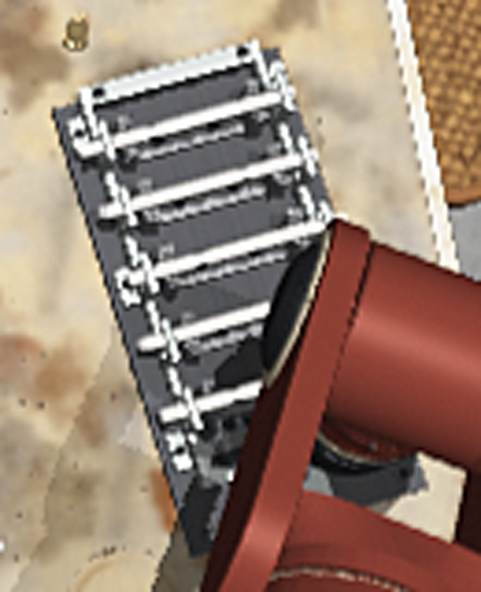

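View pics/g2.png

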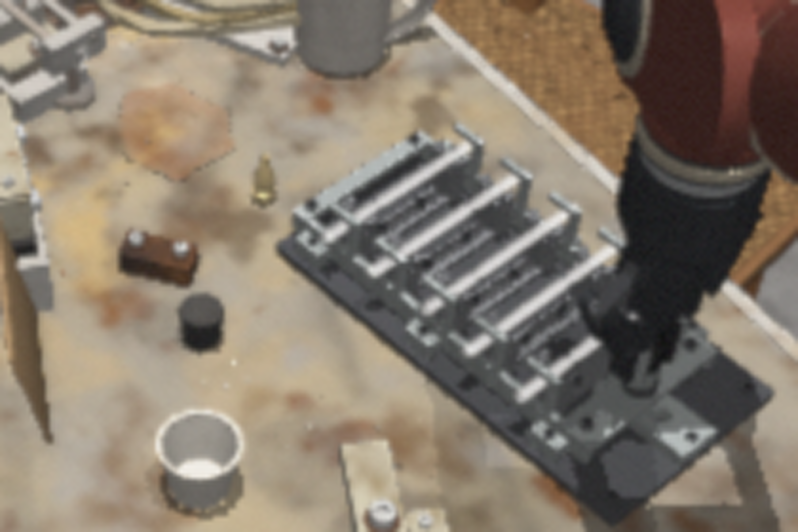

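The knob only moves about 3.9 mm in total, with force building up at the ends, so the pin is in the hole. The hooks cover all five tubes, and the crucible, stopper and nozzle are in place. Handing in.

```bash
python3 - <<'E'
from h import *
st(); ctrl.finish_job(); st()
E
```

```text
t 26.30 pos [ 0.479  -0.1903  0.0464] x [ 0.0022 -0.005  -1.    ] jaw -82.20 f [-4.94  3.24  8.79] op 0.0237
the job is handed in; nothing more can be done
the job is handed in; nothing more can be done
```

I laid both spare tubes into the empty saddles (2nd and 4th in the row) and released them with the keeper still open. I then pulled the knob up, slid the keeper 18 mm to the next hole, and lowered the pin. I handed the job in at 26.3 s while still gripping the knob at a 60 N setting and pushing down with about 9 N.

**Tubes:** Both touched the notch floors within about 0.2 mm of the expected height. In the top view they lie midway between their neighbours to within about 1.5 mm, and one of them is about 1° off in yaw. The last pictures show the hooks over the tubes, but the arm hid the far ends of two or three of them.

**Pin:** The grip height (46.4 mm) and the opening (23.3 to 23.7 mm) came back to their starting values (46.5 mm and 23.6 mm), with a firm stop underneath. Pushed back and forth, the knob moved only about 3.9 mm. That is a little over the 3 mm play, which I put down to arm give. No joint values can be read, so "pin home" and the keeper position are inferred from these readings.

**Disagreements:** The top camera read about 2 mm farther away from the robot than the TCP. Some sideways force (about 5 N) appeared whenever I pressed down. The crucible, stopper and nozzle look unmoved in the last pictures.

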